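# Close the hot crucible furnace with the lid lifter

### The arm

A 6-joint arm with a two-finger parallel gripper is mounted at the origin on a cart in front of the work surface, level with it; the furniture and walls round the work are solid. World frame = base frame: x ahead of the robot, y to its left, z up, the work surface at z = 0. Lengths are in m, angles in degrees, forces in N, time in s.
With the tool pointing down it reaches from about 0.275 to 0.85 m from the base axis. Payload 5.2 kg.
Tool frame: the origin (TCP) lies midway between the tips of the shut fingers; the grasp point (between the pads) lies 19 mm behind it; z points along the fingers, y is the line along which they close (so a half turn about z gives the same grasp; the last joint's range is limited). The gripper opens to 85 mm and grips with 20 to 120 N. Pads are 22 mm wide; open, the fingers measure 114 mm over their backs; the gripper's body (76 mm by 85 mm) begins 54 mm behind the grasp point. The pads swing forward as they close: fully open they stand 13 mm farther back than shut.
Start: joints at [57.135, 14.817, 87.949, -0, 77.235, -11.62], TCP at [0.199, 0.513, 0.231] pointing down, gripper open.
Joint ranges: [-179.93, 179.93], [-52.35, 119.4], [10.71, 147.94], [-69.91, 249.91], [12.55, 155.21], [-178.61, 178.61]. Speed limits (degrees/s): [147.25, 147.25, 180, 180, 180, 180].

### API

Orientations are given as [roll, pitch, yaw] about the fixed x, y, z axes, in that order (R = Rz(yaw) Ry(pitch) Rx(roll)).
In Python, from plant import * gives the robot as it stands. The module is installed in compiled form; this text tells all that it offers.
- The arm moves only by the tool step_arm, never from a script. Its arguments are lists of equal length, an entry for each row: "dr": the turn, a rotation vector about the tool's x, y, z in rad, a list of three; "translation": the shift along the tool's x, y, z in mm, a list of three; "fingers": the opening, from 0 (shut) to 1 (fully open). A call has 1 to 5 rows; each row is the pose to reach, as a shift and turn from the pose commanded when the call began, along the tool's axes at that moment; what a row does not reach only later rows make up. A row lasts 1/12 s, in which the tool goes at most 41.7 mm and 7.16 degrees, less where a joint would pass 70% of its speed; a pose out of reach is approached as far as the arm can. A call with a gripper value outside its range is refused whole. The fingers move at their own pace and stop on an object; "force" is the grip in N (left out, the last holds). Time passes only in rows, so rows that repeat a pose let the fingers close. It gives the time, the measured TCP pose, the force, the opening and the grip force at its end, in the units of the state.
- get_obs(): the state, without advancing time (a new reading comes with each control period).
- camera(name): name is "scene" or "top"; returns the picture (480x640x3 uint8, red, green, blue); there is no depth.
- camera_params(name): a dict with "intrinsics" (3x3 intrinsics, pixels), "pose" (4x4, takes a point from camera to world coordinates). Camera axes: x right, y down, z forward; pixel columns grow to the right and rows downward; lengths in m; the calibration is good to about 2 mm. A picture is of the moment at which its call begins. camera_params takes no time and is no camera call.
- finish_job(): hands the job in; it is judged then, once.
Trained networks look in the newest picture that a camera, given by its name, has taken for a name from the list of things; names that differ only in an ending like _2 or _b are one class to them, and where a whole thing is asked for, a point or a joint stands for the part that bears it (a point fixed in the world has none). Each returns a list of dicts, best first, with "p" (0 to 1); they miss things now and then, are a little off and sometimes report something else, mostly with a low value. They report only what shows in the picture. A call takes as long as a camera call.
- search_frame(camera, query): "location" ([column, row] in pixels, amid what is visible of it).
- outline_of(camera, query): "pixels" (480x640 bool, what is visible of it) and "location" ([column, row] in pixels, amid what is visible of it).
The state is a dict: "clock": time; "q": joint angles; "qd": joint speeds; "tau": joint torques, N m; "tool_pos": TCP position; "tcp_rot": TCP orientation; "contact_force": force on the tool from outside, world axes, zero at the start; "torque": the same for the moment, N m; "grip_width": opening from 0.0 (shut) to 1.0 (fully open); "grasp_force": force on a finger pad.
Only numpy, scipy, OpenCV 4.12 (cv2) and the standard library are available. Lean on these libraries where they do the work, as an engineer would, in place of code of your own. Each camera call takes 0.05 s, during which the arm holds its last target. There are 200 camera calls.

### The job

The lid of the little crucible furnace is still hot on its cooling rest. Take the lid lifter from its holster, hook the lid by its loop, carry it level and without haste to the furnace and let it into the mouth, neither dropping it nor putting it down anywhere else; spring fingers hold the plug up there, so press with the lifter's foot until the flange beds on the rope seal, and bed it with a steady push of about 16 N for a second (the ceramic cracks at 24 N). Touch neither lid nor furnace with the gripper, leave the tins and the jar where they are, and stand the lifter back upright in its holster.

Things in the scene. Friction and masses are not known exactly. Their poses are not given: they have to be found in the camera images.
- lifter: Lid lifter, 158 mm tall, 0.22 kg, upright in the blue holster. Origin: centre of its foot's underside; z up along the tool, x the way the hook's tip points. Flat steel foot for pressing, 18 mm wide, 6 mm high; J-hook above it; guard plate 48 mm wide at z = 92 to 95 mm; wooden grip z = 100 to 158 mm, 24 mm thick along y, 32 mm along x. It can shift or tilt a little in the fingers under load.
- lifter_hook (a point): Lowest point of the hook's saddle, 13 mm above the foot's underside on the tool axis. Hook of 8 mm round bar, a U in the lifter's x-z plane, 12 mm wide inside: tip at x = +10 mm, its top at z = 23 mm; shank at x = -10 mm up to z = 55 mm, then cranked onto the axis at z = 74 mm.
- lifter_grip (a point): Middle of the wooden grip, on the tool axis 131 mm above the foot's underside: take it here from above, fingers closing along the lifter's y (24 mm).
- lid: Off-white ceramic furnace lid, 0.38 to 0.54 kg, hot and brittle: cracks if the lifter loads it with over 24 N. Origin: centre of the flange's underside, z up, y along the loop's bar. Flange 112 mm wide, 14 mm thick. Plug below: straight, 79 mm wide, 30 mm deep. Steel loop on top in the y-z plane.
- lid_bar (a point): Middle of the loop's bar (its axis), 54 mm above the lid's origin: hook it here. Bar 6 mm thick, straight over 38 mm along y, 37 mm clear above the flange's top; legs at y = +-26 mm. Hung by the middle the lid hangs level; a hook 5 mm off tips it by 0.1 rad.
- lid_top (a point): Centre of the flange's flat top, 14 mm above the lid's origin, under the loop: press here with the lifter's foot.
- lid_rest: Fixed cooling rest: steel trivet ring (outside 116 mm, inside 92 mm, top at z = 48 mm) on three legs over a 150 mm square terracotta tile. The lid's flange lies on the ring, its plug hangs loosely inside. Origin: centre of the tile's underside on the desk.
- furnace: Fixed round bench furnace, grey jacket 168 mm wide, control box on its front (-x, to 130 mm from the centre, 72 mm high); origin on the desk under its centre. White collar 124 mm wide, flat top at z = 96 mm, with a grey fibre rope seal (112 mm outside) in it: the lid's seat. Mouth 84 mm wide. A tin stands in the chamber, clear of the plug.
- furnace_mouth (a point): Centre of the mouth in the plane of the collar's top. The rope seal stands 1 to 5 mm proud of this plane, how much is not measured: the lid's origin ends that far above. Four sloping spring fingers in the mouth, 9 to 23 mm down, catch the plug: by its own weight the lid stands 6 to 11 mm high, perhaps askew; a push of 3 to 8 N takes it down, then it stops firm on the seal.
- holster: Fixed blue sheet-steel holster, an upright pocket open at the top: inside 48 mm along its x, 32 mm along its y, rim at z = 97 mm, floor at 4 mm. Origin: centre of its underside on the desk. The lifter goes in hook first, its x along the holster's x; its guard plate lies on the rim, its foot 5 mm above the desk.
- tin_a: Closed aluminium moisture tin, 66 mm wide, 45 mm high; bystander. Origin: centre of its underside.
- tin_b: Closed aluminium moisture tin, 66 mm wide, 45 mm high; bystander. Origin: centre of its underside.
- jar: White sample jar with a red cap, 46 mm wide, 56 mm high; bystander. Origin: centre of its underside.

How it is judged (in metres and radians):
On the way, in this order (a step that is already met when the one before it is completed fails the run):
1. the lid hangs from the lifter, clear above its rest and level (z of lid in the frame of lid_rest above 0.083 m and contact force between lifter and lid above 1.5 N and angle between lid's own z axis and vertical below 0.2 rad), for 0.3 s.
2. the lid is bedded on the seal with a steady push of the lifter of 12 to 24 N (z of lid in the frame of furnace_mouth below 0.0065 m and horizontal distance between lid and furnace_mouth below 0.004 m and angle between lid's own z axis and vertical below 0.035 rad and contact force between lifter and lid above 12 N), for 0.4 s.
At the end, for the whole second after the job is handed in: The lid sits bedded in the furnace (below 6.5 mm over the collar, within 4 mm of centre, 2 degrees of level), at rest; the lifter is released upright in its holster (within 20 mm of its centre, 7 degrees, foot below 12 mm), at rest (z of lid in the frame of furnace_mouth below 0.0065 m and horizontal distance between lid and furnace_mouth below 0.004 m and angle between lid's own z axis and vertical below 0.035 rad and horizontal distance between lifter and holster below 0.02 m and z of lifter in the frame of holster below 0.012 m and angle between lifter's own z axis and vertical below 0.12 rad and linear speed of each of lifter, lid below 0.02 m/s); the robot touches nothing.
It fails at once if the gripper or arm touches the hot lid or furnace (contact force between any of the fingers, the arm and lid above 0.5 N or contact force between any of the fingers, the arm and furnace above 0.5 N).
It fails at once if the lifter loads the lid with more than 24 N (contact force between lifter and lid above 24 N).
It fails at once if the lid tips more than 17 degrees (angle between lid's own z axis and vertical above 0.3 rad).
It fails at once if the lid is dropped or swung (faster than 0.5 m/s), or put down lower than its rest (linear speed of lid above 0.5 m/s or height (world z) of lid below 0.042 m).
It fails at once if a tin or the jar is pushed more than 20 mm or tipped (distance of any of tin_a, tin_b, jar from where it was at the start of the episode above 0.02 m or angle between any of tin_a, tin_b, jar's own z axis and vertical above 0.3 rad).
It also fails if it takes over 70 s, if anything falls off the work surface, if the arm or the gripper's body presses on something with over 40 N, if the wrist force passes 120 N, or if a joint passes its speed limit or range.

## Working session

There is one attempt and no reset: what is moved stays moved. The work goes in short steps, Python scripts to look and compute and a tool call to move; the robot and the scene stay as the last step left them, time stands still between calls to the robot, and variables do not carry over. Pictures are saved under pics/ and viewed, at most 10 in all, crops included, and the job is handed in when it is done.

Besides the shell and the picture viewer there is one more tool, called after "Emit:" as a command line: name --argument value ..., lists and objects as JSON in quotes. step_arm: Moves the arm, as the interface text tells. Its arguments: {"type":"object","properties":{"dr":{"type":"array"},"translation":{"type":"array"},"fingers":{"type":"array"},"force":{"type":"number"}},"required":["dr","translation","fingers"]}

```bash
mkdir -p pics; python3 - <<'E'
from plant import *
import cv2,numpy as np
o=get_obs();print({k:np.round(v,3) for k,v in o.items()})
ims=[]
for n in("scene","top"):
    im=camera(n);cv2.imwrite(f"pics/{n}0.png",im[...,::-1])
    p=camera_params(n);print(n,np.round(p["intrinsics"],2).tolist(),np.round(p["pose"],4).tolist())
    for q in("lifter","lid","lid_bar","lid_rest","furnace","furnace_mouth","holster","tin_a","jar","lifter_grip"):
        print(n,q,[(np.round(d["location"],1).tolist(),round(d["p"],2)) for d in search_frame(n,q)][:3])
E
```

```text
{'clock': np.float64(0.0), 'q': array([ 5.7136e+01,  1.4859e+01,  8.8013e+01, -2.0000e-03,  7.7234e+01,
       -1.1620e+01]), 'qd': array([ 0.034,  0.001, -0.007,  0.04 ,  0.053, -0.014]), 'tau': array([-2.0000e-03, -4.4602e+01, -2.9057e+01, -0.0000e+00,  1.2000e-02,
       -0.0000e+00]), 'tool_pos': array([0.199, 0.512, 0.23 ]), 'tcp_rot': array([-1.79895e+02, -2.00000e-02,  1.58756e+02]), 'contact_force': array([0.052, 0.448, 0.317]), 'torque': array([ 0.001, -0.019,  0.065]), 'grasp_force': np.float64(0.0), 'grip_width': np.float64(1.003)}
scene [[620.85, 0.0, 320.91], [0.0, 620.85, 235.92], [0.0, 0.0, 1.0]] [[0.8409, -0.3843, 0.3811, 0.0856], [-0.541, -0.6162, 0.5724, -0.7438], [0.0149, -0.6875, -0.726, 1.009], [0.0, 0.0, 0.0, 1.0]]
scene lifter [([227.6, 161.7], 0.61)]
scene lid [([382.7, 398.0], 0.72), ([398.8, 287.1], 0.48)]
scene lid_bar [([381.3, 401.1], 0.88)]
scene lid_rest [([373.7, 428.3], 0.82)]
scene furnace [([313.9, 237.2], 0.97)]
scene furnace_mouth [([319.2, 239.2], 0.6)]
scene holster [([236.2, 189.7], 0.74)]
scene tin_a [([313.1, 323.3], 0.96)]
scene jar [([317.8, 181.9], 0.63)]
scene lifter_grip [([229.2, 156.2], 0.58), ([235.1, 188.8], 0.38)]
top [[488.89, 0.0, 318.84], [0.0, 488.89, 248.41], [0.0, 0.0, 1.0]] [[0.0103, -0.9952, 0.0975, 0.4376], [-0.9999, -0.0098, 0.0061, -0.0154], [-0.0051, -0.0975, -0.9952, 1.2653], [0.0, 0.0, 0.0, 1.0]]
top lifter [([200.8, 263.4], 0.59)]
top lid [([463.1, 286.7], 0.75)]
top lid_bar [([467.1, 285.3], 0.73)]
top lid_rest [([443.2, 285.0], 0.75)]
top furnace [([309.1, 241.5], 0.94)]
top furnace_mouth [([308.8, 238.5], 0.84)]
top holster [([463.6, 286.0], 0.61), ([214.2, 273.3], 0.58)]
top tin_a [([380.8, 211.7], 0.67), ([376.9, 285.2], 0.59)]
top jar [([245.4, 200.4], 0.88)]
top lifter_grip [([205.9, 264.7], 0.78)]
```

```bash
python3 - <<'E'
import cv2,numpy as np
t=cv2.imread("pics/top0.png");s=cv2.imread("pics/scene0.png")
def c(im,x,y,w,h,k): return cv2.resize(im[y:y+h,x:x+w],None,fx=k,fy=k,interpolation=cv2.INTER_CUBIC)
# top: lifter crop 160..260 x 220..320 ; lid 400..520 x 230..350
a=np.hstack([c(t,150,210,100,100,4),c(t,405,225,120,120,400/120)])[:, :800]
cv2.imwrite("pics/a.png",a)
b=np.hstack([c(s,185,110,100,120,4)[:480],c(s,310,350,130,130,400/130).copy() if 0 else cv2.resize(s[350:480,315:445],(400,480*130//156))[:400]] ) if 0 else None
x=c(s,185,120,100,100,4); y=c(s,310,350,130,130,400/130)
cv2.imwrite("pics/b.png",np.hstack([x,cv2.resize(y,(400,400))]))
E
```

```text
(no output)
```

View pics/scene0.png

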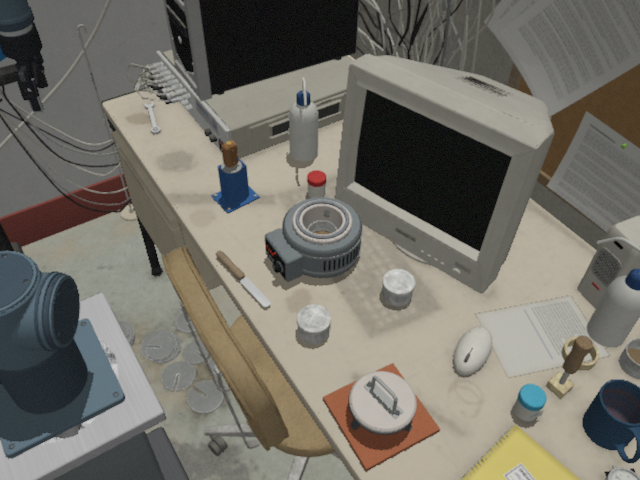

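View pics/top0.png

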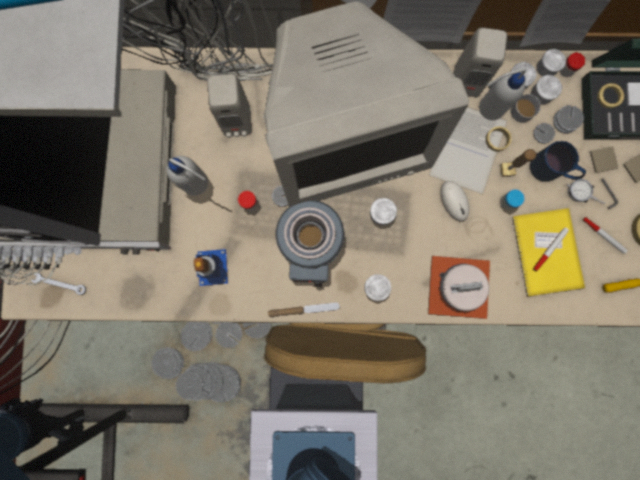

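View pics/a.png

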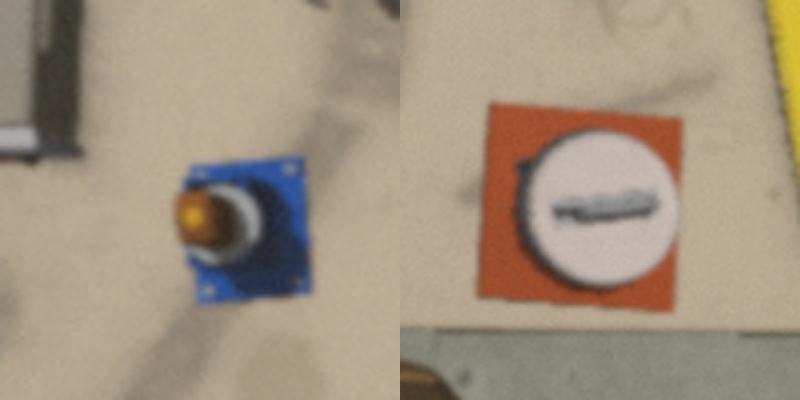

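View pics/b.png

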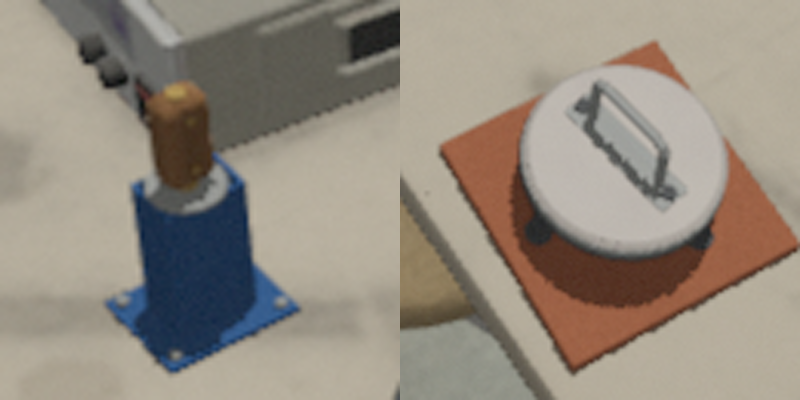

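The scene view has the holster and lifter at about (230,180), the furnace at (320,235), tins at (313,323) and (398,287), and the lid on its tile at (382,405). In the top view the lifter is at (205,265), the furnace mouth at (310,237) and the lid at (463,287), with its bar running roughly along the image x axis (world y). The holster's long side is roughly along world x. Next I'll take outlines and measure accurately.

```bash
python3 - <<'E'
from plant import *
import cv2,numpy as np
out={}
for n in("scene","top"):
    im=camera(n);out[n]=im
    for q in("lid","lid_bar","lifter","holster","furnace","furnace_mouth","lid_rest"):
        r=outline_of(n,q)
        if r:
            m=r[0]["pixels"];out[n+"_"+q]=m
            ys,xs=np.nonzero(m);print(n,q,round(r[0]["p"],2),m.sum(),xs.min(),xs.max(),ys.min(),ys.max())
np.savez("m.npz",**out)
P=[]
for n,q,x,y in(("scene","furnace",255,180),("top","furnace",260,185),("scene","lid",330,345),("top","lid",405,225)):
    im=out[n][y:y+112,x:x+150][...,::-1];b=cv2.resize(im,(400,300),interpolation=cv2.INTER_CUBIC)
    if q=="lid" and n+"_lid" in out:
        mm=cv2.resize(out[n+"_lid"][y:y+112,x:x+150].astype(np.uint8),(400,300),interpolation=cv2.INTER_NEAREST)
        c,_=cv2.findContours(mm,0,1);b=cv2.drawContours(b.copy(),c,-1,(0,255,0),1)
    P.append(b)
cv2.imwrite("pics/c.png",np.vstack([np.hstack(P[:2]),np.hstack(P[2:])]))
E
```

```text
scene lid 0.58 3327 349 415 371 432
scene lid_bar 0.94 3250 349 415 371 432
scene holster 0.82 1375 210 258 162 212
scene furnace 0.95 6248 264 361 197 280
scene furnace_mouth 0.72 6175 265 361 197 280
top lid 0.97 1731 442 489 265 310
top lid_bar 0.57 1717 442 488 265 310
top holster 0.58 671 196 226 249 285
top furnace_mouth 0.85 4361 275 343 200 286
top lid_rest 0.6 1853 428 489 256 318
```

View pics/c.png

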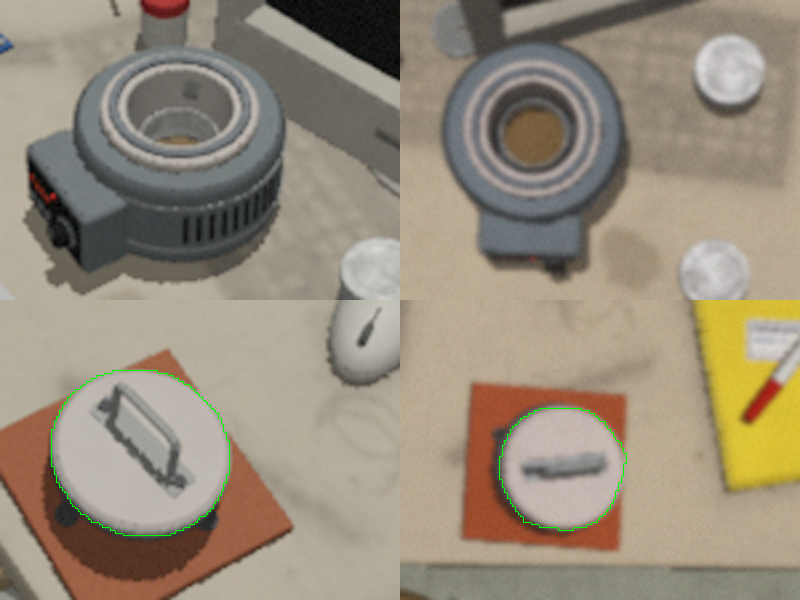

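```bash
cat > h.py <<'E'
from plant import *
import cv2,numpy as np
from scipy.optimize import minimize
CP={n:(camera_params(n)["intrinsics"],np.linalg.inv(camera_params(n)["pose"])) for n in("scene","top")}
def proj(n,X):
    K,T=CP[n];p=(np.atleast_2d(X)@T[:3,:3].T+T[:3,3])@K.T;return p[:,:2]/p[:,2:]
def back(n,uv,z):
    K,T=CP[n];M=np.linalg.inv(T);d=M[:3,:3]@np.linalg.inv(K)@np.array([uv[0],uv[1],1.]);return M[:3,3]+d*(z-M[2,3])/d[2]
def big(m):
    k,l,s,_=cv2.connectedComponentsWithStats(m.astype(np.uint8));return l==1+np.argmax(s[1:,4])
def hullmask(m):
    ys,xs=np.nonzero(m);h=cv2.convexHull(np.c_[xs,ys].astype(np.int32));o=np.zeros(m.shape,np.uint8);cv2.fillConvexPoly(o,h,1);return o>0
def ring(d,z):
    a=np.linspace(0,2*np.pi,72);return np.c_[d/2*np.cos(a),d/2*np.sin(a),0*a+z]
def hull_pts(n,X):
    return cv2.convexHull(proj(n,X).astype(np.float32))[:,0]
def edge(m): # mask boundary, subpixel-ish: contour of upsampled mask
    c,_=cv2.findContours(cv2.resize(m.astype(np.uint8),None,fx=4,fy=4,interpolation=cv2.INTER_NEAREST),0,1)
    c=max(c,key=len)[:,0];return (c+.5)/4-.5
def fit(model,masks,x0,free=3):
    E={n:edge(m)[::4] for n,m in masks.items()}
    def res(p):
        q=np.r_[p,x0[len(p):]];s=[]
        for n,e in E.items():
            h=hull_pts(n,model(q));s+=[min(abs(cv2.pointPolygonTest(h,(float(u),float(v)),True)),4) for u,v in e]
        return np.mean(np.abs(s))
    r=minimize(res,x0[:free],method="Nelder-Mead",options=dict(initial_simplex=np.vstack([x0[:free]]+[np.array(x0[:free])+.01*np.eye(free)[i] for i in range(free)]),xatol=1e-4,fatol=1e-4));return r.x,r.fun
def lidmodel(p): return np.vstack([ring(.112,0),ring(.112,.014)])+np.array(p[:3])
def circ(d): return lambda p: ring(d,0)+np.array(p[:3])
E
python3 - <<'E'
from h import *
d=np.load("m.npz")
M={n:hullmask(d[n+"_lid"]) for n in CP}
for s in (["scene","top"],["scene"],["top"]):
    f=3 if len(s)>1 else 2
    print("lid",s,[np.round(v,4) for v in fit(lidmodel,{n:M[n] for n in s},[*back("top",(465,287),.05)[:2],.048],f)])
F={};G={};B={}
for n in CP:
    im=d[n].astype(int);R,g,b=im[...,0],im[...,1],im[...,2]
    fm=d[n+"_furnace_mouth"]
    # collar: whitish and not bluish
    w=fm&(R-b>-8)&(R>110)
    w=cv2.morphologyEx(w.astype(np.uint8),cv2.MORPH_OPEN,np.ones((2,2),np.uint8))>0
    F[n]=hullmask(big(w));print(n,"collar",F[n].sum())
    ho=d[n+"_holster"];ys,xs=np.nonzero(ho)
    box=np.zeros_like(ho);box[ys.min()-35:ys.max()+5,xs.min()-8:xs.max()+5]=1
    G[n]=hullmask(big(box&(R-b>35)&(R-g>18)&(R>60)));B[n]=big(box&(b-R>40));print(n,"grip",G[n].sum(),"blue",B[n].sum())
c0=[*back("top",(309,237),.096)[:2],.096]
for s in (["scene","top"],["scene"],["top"]):
    print("collar",s,[np.round(v,4) for v in fit(circ(.124),{n:F[n] for n in s},c0,3 if len(s)>1 else 2)])
yaw=np.radians(4.5)
def grip(p):
    a=[];Rz=np.array([[np.cos(yaw),-np.sin(yaw)],[np.sin(yaw),np.cos(yaw)]])
    for z,k in((.100,1),(.15,1),(.158,.7)):
        for x,y in((.016,.008),(.012,.012),(-.016,.008),(-.012,.012)):
            for s in(1,-1): a.append([*(Rz@[x*k,s*y*k]),z])
    return np.array(a)+np.array(p[:3])
g0=[*back("top",(203,264),.13)[:2],.005]
for s in (["scene","top"],["scene"],["top"]):
    print("grip",s,[np.round(v,4) for v in fit(grip,{n:G[n] for n in s},g0,3 if len(s)>1 else 2)])
# bar in top: dark pixels in lid
L=cv2.erode(M["top"].astype(np.uint8),np.ones((9,9)))>0
g=d["top"].mean(2);ys,xs=np.nonzero(L&(g<np.median(g[L])-25))
P=np.array([back("top",(u,v),.04)[:2] for u,v in zip(xs,ys)]);u,s,v=np.linalg.svd(P-P.mean(0));print("bar px",len(P),P.mean(0),v[0],"yaw",np.degrees(np.arctan2(-v[0,0],v[0,1])))
# base plate / tile: scene & top
for n,k in(("top","blue"),("scene","blue")):
    ys,xs=np.nonzero(B[n]);h=cv2.convexHull(np.c_[xs,ys].astype(np.int32));a=cv2.approxPolyDP(h,2,True)[:,0];print(n,[[np.round(back(n,q,.002)[:2],4).tolist(),q.tolist()] for q in a])
for n in CP:
    im=d[n].astype(int);t=big((im[...,0]-im[...,2]>50)&(im[...,0]-im[...,1]>35)&(np.indices(im.shape[:2])[1]>320));h=hullmask(t);e=edge(h).round().astype(np.int32);a=cv2.approxPolyDP(cv2.convexHull(e),3,True)[:,0]
    print("tile",n,[np.round(back(n,q,.006)[:2],4).tolist() for q in a])
for q in ((313,316),(398,280)): print("tin",np.round(back("scene",q,.04),3))
print("jar",np.round(back("top",(246.,199),.056),3))
E
```

```text
lid ['scene', 'top'] [array([ 0.4657, -0.3695,  0.0482]), np.float64(0.5448)]
lid ['scene'] [array([ 0.4661, -0.3695]), np.float64(0.4406)]
lid ['top'] [array([ 0.4639, -0.3687]), np.float64(0.4968)]
scene collar 2429
scene grip 304 blue 1154
top collar 2252
top grip 148 blue 230
collar ['scene', 'top'] [array([0.5871, 0.0118, 0.1053]), np.float64(1.5872)]
collar ['scene'] [array([0.5967, 0.0071]), np.float64(2.2564)]
collar ['top'] [array([0.5875, 0.0134]), np.float64(1.0598)]
grip ['scene', 'top'] [array([0.5124, 0.2701, 0.0011]), np.float64(1.3883)]
grip ['scene'] [array([0.512 , 0.2659]), np.float64(1.3401)]
grip ['top'] [array([0.5118, 0.2758]), np.float64(1.4467)]
bar px 248 [ 0.46368489 -0.37695223] [-0.10788889  0.99416296] yaw 6.193633852709751
top [[[0.5003, 0.2319], [226, 271]], [[0.5411, 0.3085], [197, 255]], [[0.5489, 0.3062], [198, 252]], [[0.5574, 0.2388], [224, 249]]]
scene [[[0.5564, 0.2358], [258, 197]], [[0.4712, 0.229], [227, 212]], [[0.4656, 0.2962], [212, 196]], [[0.5264, 0.3875], [218, 166]], [[0.5834, 0.3842], [239, 159]], [[0.5853, 0.3556], [245, 165]]]
tile scene [[0.4008, -0.2883], [0.4619, -0.2912], [0.5396, -0.3713], [0.5368, -0.4464], [0.3895, -0.4359]]
tile top [[0.5442, -0.2999], [0.5327, -0.4465], [0.387, -0.4354], [0.3981, -0.288]]
tin [ 0.467 -0.15   0.04 ]
tin [ 0.66  -0.165  0.04 ]
jar [0.679 0.176 0.056]
```

```bash
python3 - <<'E'
from h import *
d=np.load("m.npz")
for q in((225.75,249.25),(228,283.75),(200,286.25),(197.5,250.5)): print(np.round(back("top",q,.002)[:2],4))
def samp(n,X):
    p=proj(n,X).astype(np.float32);return cv2.remap(d[n].astype(np.float32),p[None,:,0],p[None,:,1],cv2.INTER_LINEAR)[0]
def score(p,views,z=.096):
    s=0;c=np.array([p[0],p[1],z])
    for n in views:
        f=lambda D:samp(n,ring(D,0)+c)
        a=f(.119);b=f(.130)
        s+=np.mean((a[:,0]-a[:,2])-(b[:,0]-b[:,2]))+np.mean(a[:,0]-b[:,0])*.5
        s+=.5*np.mean(a[:,0]-f(.108)[:,0])
    return -s
for v in(["scene","top"],["scene"],["top"]):
    best=min(((score((x,y),v),x,y) for x in np.arange(.56,.62,.004) for y in np.arange(-.02,.04,.004)))
    r=minimize(score,best[1:],args=(v,),method="Nelder-Mead",options=dict(initial_simplex=[best[1:],(best[1]+.004,best[2]),(best[1],best[2]+.004)]))
    print(v,np.round(r.x,4),r.fun)
    C=r.x if len(v)>1 else C
ov=[]
L=np.array([.512,.267,.005]);hc=np.array([.511,.266,0])
for n,x,y,w,h in(("scene",260,180,100,75),("top",270,200,80,60),("scene",190,135,100,75),("top",175,235,80,60)):
    k=400/w;b=cv2.resize(d[n][y:y+h,x:x+w][...,::-1],(400,300),interpolation=cv2.INTER_CUBIC)
    def pl(X,col):
        q=((proj(n,X)-[x,y]+.5)*k).round().astype(np.int32);cv2.polylines(b,[q[:,None]],True,col,1)
    for D in(.124,.084): pl(ring(D,0)+[*C,.096],(0,0,255))
    a=np.radians(4.7);R=np.array([[np.cos(a),-np.sin(a),0],[np.sin(a),np.cos(a),0],[0,0,1]])
    rect=lambda X,Y,Z:np.array([[X,Y,Z],[-X,Y,Z],[-X,-Y,Z],[X,-Y,Z]])@R.T
    pl(rect(.016,.012,.1)+L,(0,255,0));pl(rect(.016,.012,.153)+L,(0,255,0));pl(ring(.048,.095)+L,(255,0,255))
    pl(rect(.024,.016,.097)+hc,(0,255,255));pl(rect(.0425,.0335,.002)+hc,(0,255,255))
    ov.append(b)
cv2.imwrite("pics/d.png",np.vstack([np.hstack(ov[:2]),np.hstack(ov[2:])]))
E
```

```text
[0.5568 0.2342]
[0.4674 0.2258]
[0.4603 0.298 ]
[0.5528 0.3076]
['scene', 'top'] [0.5918 0.0151] -119.65178680419922
['scene'] [0.5925 0.0149] -61.01874542236328
['top'] [0.5908 0.0154] -63.90058517456055
```

View pics/d.png

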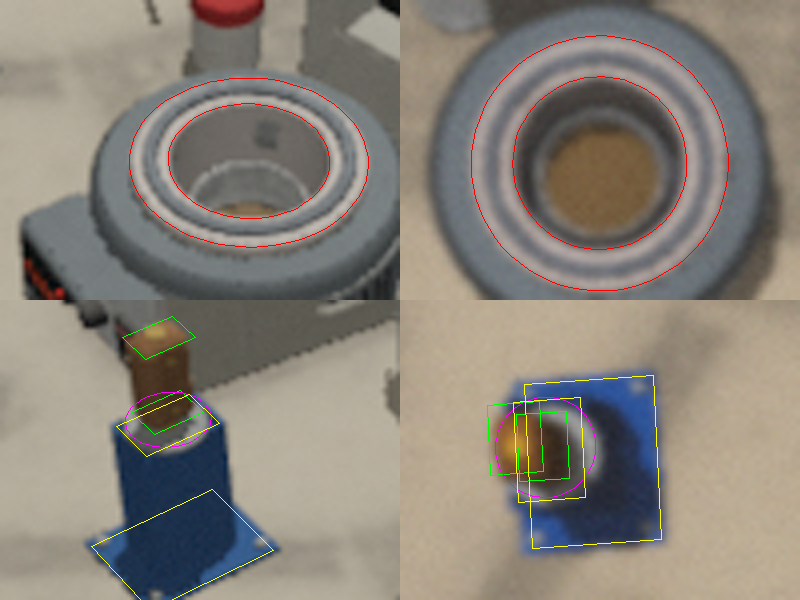

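The collar overlay matches in both views, putting the mouth at (0.592, 0.015). The lifter and holster overlay fits in the scene view and is within about 2 mm in the top view, so the lifter is at about (0.512, 0.2655) with yaw 4.7°.

```bash
cat >> h.py <<'E'
from scipy.spatial.transform import Rotation as Ro
def go(x,y,z,yaw,o=None):
    o=o or get_obs();R=Ro.from_euler("xyz",o["tcp_rot"],degrees=True);T=Ro.from_euler("xyz",[180,0,yaw],degrees=True)
    t=R.inv().apply(np.array([x,y,z])-o["tool_pos"])*1e3
    print("t",np.round(o["clock"],2),"pos",np.round(o["tool_pos"],4),"rot",np.round(o["tcp_rot"],2),"F",np.round(o["contact_force"],2),"M",np.round(o["torque"],3),"grip",round(float(o["grip_width"]),3),round(float(o["grasp_force"]),1))
    print(" -> trans",np.round(t,1),"dist",np.linalg.norm(t).round(1),"dr",np.round((R.inv()*T).as_rotvec(),4))
E
python3 -c "
from h import *
go(.512,.2655,.23,-175.3)"
```

```text
t 1.9 pos [0.1993 0.5126 0.2313] rot [180.     0.   158.75] F [0.07 0.28 0.5 ] M [-0.045 -0.002 -0.037] grip 1.0 0.0
 -> trans [-381.  -117.     1.3] dist 398.6 dr [ 0.      0.     -0.4528]
```

Emit:
step_arm --dr '[[0, 0, 0], [0, 0, 0], [0, 0, 0], [0, 0, 0], [0, 0, 0]]' --translation '[[-38, -11.7, 0], [-76, -23.4, 0], [-114, -35, 0], [-152, -46.8, 0], [-190, -58.5, 0]]' --fingers '[1, 1, 1, 1, 1]'

```text
clock: 2.32
tool_pos: [0.3562, 0.3881, 0.2315]
tcp_rot: [180.0, 0.0, 158.8]
contact_force: [0.1, 1.1, 0.0]
grip_width: 0.997
grasp_force: 0.0
```

Emit:
step_arm --dr '[[0, 0, -0.1], [0, 0, -0.2], [0, 0, -0.3], [0, 0, -0.4], [0, 0, -0.4528]]' --translation '[[-38, -11.7, 0], [-76, -23.4, 0], [-114, -35, 0], [-152, -46.8, 0], [-191, -58.5, 1]]' --fingers '[1, 1, 1, 1, 1]'

```text
clock: 2.73
tool_pos: [0.5133, 0.2641, 0.2306]
tcp_rot: [180.0, 0.0, -175.0]
contact_force: [1.4, 0.3, -0.1]
grip_width: 1.0
grasp_force: 0.0
```

Emit:
step_arm --dr '[[0, 0, 0], [0, 0, 0]]' --translation '[[0, 0, 0], [0, 0, 0]]' --fingers '[1, 1]'

```text
clock: 2.9
tool_pos: [0.5136, 0.2637, 0.2297]
tcp_rot: [-180.0, -0.0, -175.6]
contact_force: [-1.1, 1.3, -0.2]
grip_width: 1.001
grasp_force: 0.0
```

```bash
python3 -c "
from h import *
go(.512,.2655,.117,-175.3)"
```

```text
t 2.9 pos [0.5136 0.2637 0.2297] rot [-1.7999e+02 -4.0000e-02 -1.7556e+02] F [-1.15  1.31 -0.24] M [ 0.018  0.052 -0.028] grip 1.001 0.0
 -> trans [  1.3   1.9 112.7] dist 112.8 dr [-0.0002 -0.0007 -0.0045]
```

Emit:
step_arm --dr '[[0, 0, 0], [0, 0, 0], [0, 0, 0], [0, 0, 0], [0, 0, 0]]' --translation '[[1.3, 1.9, 28], [1.3, 1.9, 56], [1.3, 1.9, 84], [1.3, 1.9, 112.7], [1.3, 1.9, 112.7]]' --fingers '[1, 1, 1, 1, 1]'

```text
clock: 3.32
tool_pos: [0.5054, 0.2672, 0.1122]
tcp_rot: [-179.9, -0.6, -175.3]
contact_force: [-0.5, -0.7, -0.3]
grip_width: 1.0
grasp_force: 0.0
```

Emit:
step_arm --dr '[[0, 0, 0], [0, 0, 0], [0, 0, 0], [0, 0, 0], [0, 0, 0]]' --translation '[[0, 0, 0], [0, 0, 0], [0, 0, 0], [0, 0, 0], [0, 0, 0]]' --fingers '[0.5, 0.4, 0.3, 0.2, 0.1]' --force 100

```text
clock: 3.73
tool_pos: [0.5114, 0.2675, 0.1193]
tcp_rot: [180.0, 0.2, -175.3]
contact_force: [-0.5, -2.3, 0.3]
grip_width: 0.305
grasp_force: 0.9
```

Emit:
step_arm --dr '[[0, 0, 0], [0, 0, 0], [0, 0, 0], [0, 0, 0]]' --translation '[[0, 0, 0], [0, 0, 0], [0, 0, 0], [0, 0, 0]]' --fingers '[0, 0, 0, 0]' --force 100

```text
clock: 4.07
tool_pos: [0.5115, 0.2675, 0.1195]
tcp_rot: [180.0, 0.2, -175.3]
contact_force: [0.6, -1.1, 6.1]
grip_width: 0.266
grasp_force: 96.9
```

```bash
python3 -c "
from h import *
go(.512,.2655,.117,-175.3)"
```

```text
t 4.07 pos [0.5115 0.2675 0.1195] rot [ 1.7997e+02  1.7000e-01 -1.7531e+02] F [ 0.57 -1.08  6.09] M [-0.236  0.217  0.009] grip 0.266 96.9
 -> trans [-0.3 -2.   2.5] dist 3.2 dr [ 0.0005  0.003  -0.0001]
```

Emit:
step_arm --dr '[[0, 0, 0], [0, 0, 0], [0, 0, 0], [0, 0, 0], [0, 0, 0]]' --translation '[[0, 0, -10], [0, 0, -30], [0, 0, -60], [0, 0, -90], [0, 0, -120]]' --fingers '[0, 0, 0, 0, 0]'

```text
clock: 4.48
tool_pos: [0.51, 0.2672, 0.2393]
tcp_rot: [-180.0, -0.0, -175.3]
contact_force: [0.9, 0.6, -2.1]
grip_width: 0.268
grasp_force: 97.2
```

Emit:
step_arm --dr '[[0, 0, 0], [0, 0, 0], [0, 0, 0], [0, 0, 0]]' --translation '[[0, 0, -25], [0, 0, -40], [0, 0, -40], [0, 0, -40]]' --fingers '[0, 0, 0, 0]'

```text
clock: 4.82
tool_pos: [0.5107, 0.2674, 0.2785]
tcp_rot: [180.0, 0.1, -175.3]
contact_force: [0.1, -0.3, -2.9]
grip_width: 0.269
grasp_force: 97.2
```

```bash
python3 - <<'E'
from h import *
go(.512,.2655,.28,-175.3)
im=camera("scene");o=get_obs()["tool_pos"]
c=proj("scene",[[o[0],o[1],o[2]-.05]])[0].astype(int);x,y=c[0]-40,max(c[1]-40,0);print(x,y)
a=cv2.resize(im[y:y+80,x:x+80,::-1],(400,400),interpolation=cv2.INTER_CUBIC)
t=camera("top");c=proj("top",[[o[0],o[1],o[2]-.05]])[0].astype(int)
x,y=c-30;b=cv2.resize(t[y:y+60,x:x+60,::-1],(400,400),interpolation=cv2.INTER_CUBIC)
cv2.imwrite("pics/e.png",np.hstack([a,b]))
E
```

```text
t 4.82 pos [0.5107 0.2674 0.2785] rot [ 1.7997e+02  1.1000e-01 -1.7531e+02] F [ 0.06 -0.32 -2.86] M [-0.066  0.001 -0.002] grip 0.269 97.2
 -> trans [-1.1 -2.  -1.5] dist 2.7 dr [ 0.0004  0.0019 -0.0001]
185 78
```

View pics/e.png

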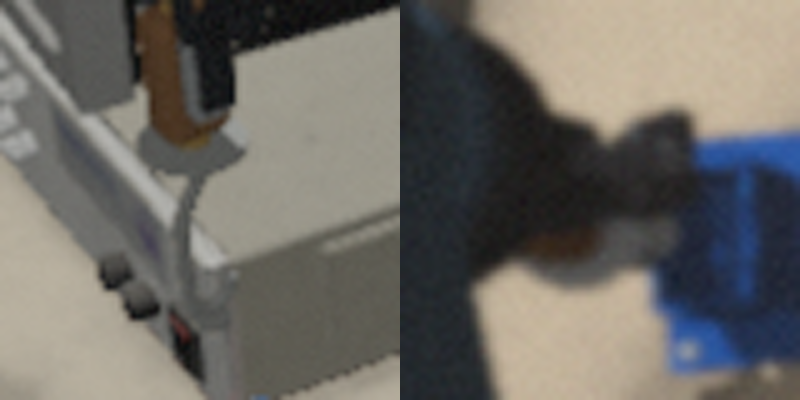

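The hook is out. Its shank is on the world −x side at crop (187,225) and its tip on +x at (230,270), so I'll approach the bar from −x. Now I'll check the in-hand pose against the projection.

```bash
python3 - <<'E'
from h import *
o=get_obs();p=o["tool_pos"];a=np.radians(4.7);R=Ro.from_euler("z",4.7,degrees=True)
L=np.array([p[0],p[1],p[2]-.1145])
for nm,X in(("plate",[0,0,.0935]),("shank40",[-.01,0,.04]),("tiptop",[.01,0,.023]),("foot",[0,0,0]),("crank",[0,0,.08])):
    q=proj("scene",R.apply(X)+L)[0];print(nm,np.round(q,1),"crop",np.round((q-[185,78]+.5)*5,0))
go(.4655-.040,-.369,.30,-174)
E
```

```text
plate [223.7 106.9] crop [196. 147.]
shank40 [222.2 129.6] crop [188. 261.]
tiptop [230.9 132.6] crop [232. 276.]
foot [228.  142.8] crop [217. 327.]
crank [224.4 112.3] crop [199. 174.]
t 4.92 pos [0.5096 0.267  0.2761] rot [-1.7997e+02 -1.6000e-01 -1.7531e+02] F [ 0.01  0.32 -1.91] M [-0.011  0.056 -0.034] grip 0.269 97.2
 -> trans [ 136.  -627.   -23.2] dist 642.0 dr [-0.0005 -0.0027 -0.0228]
```

Emit:
step_arm --dr '[[0, 0, 0], [0, 0, 0], [0, 0, 0], [0, 0, 0], [0, 0, 0]]' --translation '[[4, -20, -7], [12, -55, -14], [20, -93, -21], [28, -131, -23], [37, -169, -23]]' --fingers '[0, 0, 0, 0, 0]'

```text
clock: 5.33
tool_pos: [0.4866, 0.0946, 0.2994]
tcp_rot: [180.0, -0.1, -175.2]
contact_force: [1.4, -0.3, -2.2]
grip_width: 0.271
grasp_force: 97.6
```

Emit:
step_arm --dr '[[0, 0, 0], [0, 0, 0], [0, 0, 0], [0, 0, 0], [0, 0, 0]]' --translation '[[8, -38, 0], [16, -76, 0], [25, -114, 0], [33, -152, 0], [41, -190, 0]]' --fingers '[0, 0, 0, 0, 0]'

```text
clock: 5.75
tool_pos: [0.4607, -0.0982, 0.2989]
tcp_rot: [179.9, -0.2, -175.3]
contact_force: [1.1, -0.9, -1.7]
grip_width: 0.268
grasp_force: 97.6
```

Emit:
step_arm --dr '[[0, 0, 0], [0, 0, 0], [0, 0, 0], [0, 0, 0], [0, 0, 0]]' --translation '[[8, -38, 0], [16, -76, 0], [25, -114, 0], [33, -152, 0], [41, -190, 0]]' --fingers '[0, 0, 0, 0, 0]'

```text
clock: 6.17
tool_pos: [0.4356, -0.2908, 0.2987]
tcp_rot: [179.8, -0.1, -175.3]
contact_force: [0.7, -0.4, -2.0]
grip_width: 0.265
grasp_force: 97.6
```

Emit:
step_arm --dr '[[0, 0, -0.01], [0, 0, -0.02], [0, 0, -0.02], [0, 0, -0.02], [0, 0, -0.02]]' --translation '[[8, -34, 0], [15, -62, 0], [17, -77, 0], [17, -77, 0], [17, -77, 0]]' --fingers '[0, 0, 0, 0, 0]'

```text
clock: 6.58
tool_pos: [0.4258, -0.3674, 0.2988]
tcp_rot: [179.8, -0.1, -174.2]
contact_force: [0.2, -0.5, -1.8]
grip_width: 0.265
grasp_force: 97.8
```

```bash
python3 -c "
from h import *
go(.4255,-.369,.183,-174)"
```

```text
t 6.58 pos [ 0.4258 -0.3674  0.2988] rot [ 1.7979e+02 -9.0000e-02 -1.7425e+02] F [ 0.17 -0.52 -1.84] M [-0.023 -0.024 -0.007] grip 0.265 97.8
 -> trans [  0.3  -2.  115.8] dist 115.8 dr [ 0.0037 -0.0015 -0.0043]
```

Emit:
step_arm --dr '[[0, 0, 0], [0, 0, 0], [0, 0, 0], [0, 0, 0], [0, 0, 0]]' --translation '[[0, -2, 20], [0, -2, 45], [0, -2, 70], [0, -2, 90], [0, -2, 100]]' --fingers '[0, 0, 0, 0, 0]'

```text
clock: 7.0
tool_pos: [0.4259, -0.3662, 0.1975]
tcp_rot: [179.7, -0.1, -174.1]
contact_force: [0.6, 0.5, -3.0]
grip_width: 0.271
grasp_force: 97.7
```

Emit:
step_arm --dr '[[0, 0, 0], [0, 0, 0], [0, 0, 0], [0, 0, 0], [0, 0, 0]]' --translation '[[0, 0, 5], [0, 0, 10], [0, 0, 14], [0, 0, 15.8], [0, 0, 15.8]]' --fingers '[0, 0, 0, 0, 0]'

```text
clock: 7.42
tool_pos: [0.4267, -0.3698, 0.1853]
tcp_rot: [-180.0, 0.0, -174.1]
contact_force: [0.5, 0.6, -1.7]
grip_width: 0.266
grasp_force: 97.7
```

```bash
python3 - <<'E'
from h import *
go(.4655,-.369,.183,-174)
ov=[];o=get_obs()["tool_pos"];R=Ro.from_euler("z",5.5,degrees=True);L=o-[0,0,.1145];D=np.array([.4655,-.369,.048])
for n in("scene","top"):
    im=camera(n);k=5 if n=="scene" else 6.67;w=int(400/k)+1
    c=proj(n,[[.455,-.369,.08]])[0];x,y=(c-w/2).astype(int);y=min(y,480-w)
    b=np.ascontiguousarray(cv2.resize(im[y:y+w,x:x+w,::-1],(int(w*k),int(w*k)),interpolation=cv2.INTER_CUBIC)[:400,:400])
    def pl(X,col,O):
        q=((proj(n,R.apply(X)+O)-[x,y]+.5)*k).round().astype(np.int32);cv2.polylines(b,[q[:,None]],False,col,1)
    pl([[0,-.026,.014],[0,-.026,.045],[0,-.019,.054],[0,.019,.054],[0,.026,.045],[0,.026,.014]],(0,0,255),D)
    pl(ring(.112,.014),(0,0,255),D)
    pl([[0,0,.1],[0,0,.074],[-.01,0,.055],[-.01,0,.019],[-.007,0,.012],[0,0,.009],[.007,0,.012],[.01,0,.023]],(0,255,0),L);pl([[-.009,0,0],[.009,0,0]],(0,255,0),L)
    ov.append(b)
cv2.imwrite("pics/f.png",np.hstack(ov))
E
```

```text
t 7.42 pos [ 0.4267 -0.3698  0.1853] rot [-1.7996e+02  3.0000e-02 -1.7415e+02] F [ 0.52  0.56 -1.7 ] M [ 0.012  0.012 -0.019] grip 0.266 97.7
 -> trans [-38.6  -3.1   2.3] dist 38.8 dr [-0.0008  0.0005 -0.0026]
```

View pics/f.png

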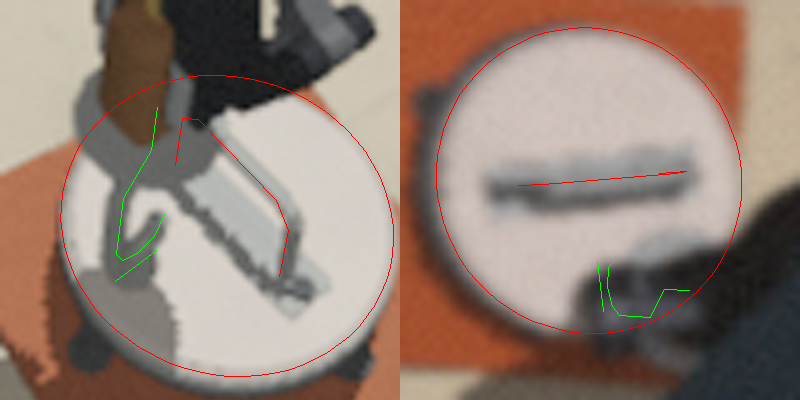

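The overlays agree for the lifter to about 1 mm. The lid's flange fits. The bar sits about 1–2 mm further +x than modelled and is yawed about 8°. I'll slide in under the bar.

Emit:
step_arm --dr '[[0, 0, -0.01], [0, 0, -0.02], [0, 0, -0.035], [0, 0, -0.035], [0, 0, -0.035]]' --translation '[[0, 0, 2.1], [-5, -1, 2.1], [-12, -1.5, 2.1], [-18, -2.2, 2.1], [-23, -2.8, 2.1]]' --fingers '[0, 0, 0, 0, 0]'

```text
clock: 7.93
tool_pos: [0.4507, -0.3702, 0.1828]
tcp_rot: [-180.0, 0.0, -172.1]
contact_force: [-0.2, -0.5, -2.6]
grip_width: 0.267
grasp_force: 97.6
```

```bash
python3 -c "
from h import *
go(.4675,-.3705,.1832,-172)"
```

```text
t 7.93 pos [ 0.4507 -0.3702  0.1828] rot [-1.7998e+02  3.0000e-02 -1.7213e+02] F [-0.18 -0.49 -2.59] M [ 0.024 -0.013 -0.021] grip 0.267 97.6
 -> trans [-16.6  -2.6  -0.4] dist 16.8 dr [-0.0003  0.0005 -0.0023]
```

Emit:
step_arm --dr '[[0, 0, 0], [0, 0, 0], [0, 0, 0], [0, 0, 0], [0, 0, 0]]' --translation '[[-5, -0.8, 0], [-10, -1.6, 0], [-14, -2.2, 0], [-16.6, -2.6, 0], [-16.6, -2.6, 0]]' --fingers '[0, 0, 0, 0, 0]'

```text
clock: 8.35
tool_pos: [0.467, -0.3704, 0.1826]
tcp_rot: [180.0, 0.0, -172.1]
contact_force: [1.2, 0.3, -1.6]
grip_width: 0.271
grasp_force: 97.6
```

Emit:
step_arm --dr '[[0, 0, 0], [0, 0, 0], [0, 0, 0], [0, 0, 0], [0, 0, 0]]' --translation '[[0, 0, -4], [0, 0, -8], [0, 0, -11], [0, 0, -14], [0, 0, -16]]' --fingers '[0, 0, 0, 0, 0]'

```text
clock: 8.77
tool_pos: [0.4664, -0.3707, 0.1996]
tcp_rot: [-180.0, 0.0, -172.2]
contact_force: [-0.0, -1.1, -2.0]
grip_width: 0.271
grasp_force: 97.6
```

```bash
python3 -c "
from h import *
go(.4675,-.3705,.24,-172)"
```

```text
t 8.77 pos [ 0.4664 -0.3707  0.1996] rot [-1.7995e+02  3.0000e-02 -1.7216e+02] F [-0.02 -1.09 -2.02] M [-0.005  0.006  0.013] grip 0.271 97.6
 -> trans [ -1.1   0.  -40.4] dist 40.4 dr [-0.0009  0.0005 -0.0028]
```

Emit:
step_arm --dr '[[0, 0, 0], [0, 0, 0], [0, 0, 0], [0, 0, 0], [0, 0, 0]]' --translation '[[0, 0, -1], [0, 0, -2], [0, 0, -3.5], [0, 0, -5], [0, 0, -6]]' --fingers '[0, 0, 0, 0, 0]'

```text
clock: 9.18
tool_pos: [0.4662, -0.3702, 0.2043]
tcp_rot: [179.9, -0.0, -172.2]
contact_force: [-0.7, -0.6, -5.9]
grip_width: 0.268
grasp_force: 97.5
```

Emit:
step_arm --dr '[[0, 0, 0], [0, 0, 0], [0, 0, 0], [0, 0, 0], [0, 0, 0]]' --translation '[[0, 0, -1.5], [0, 0, -3], [0, 0, -4.5], [0, 0, -6], [0, 0, -6]]' --fingers '[0, 0, 0, 0, 0]'

```text
clock: 9.6
tool_pos: [0.4666, -0.3706, 0.2111]
tcp_rot: [-180.0, 0.0, -172.1]
contact_force: [0.6, -0.9, -7.4]
grip_width: 0.267
grasp_force: 97.5
```

```bash
python3 -c "
from h import *
go(.4675,-.3705,.26,-172)"
```

```text
t 9.6 pos [ 0.4666 -0.3706  0.2111] rot [-1.7997e+02  2.0000e-02 -1.7215e+02] F [ 0.55 -0.87 -7.4 ] M [ 0.005  0.019 -0.043] grip 0.267 97.5
 -> trans [ -0.9  -0.1 -48.9] dist 48.9 dr [-0.0006  0.0004 -0.0026]
```

Emit:
step_arm --dr '[[0, 0, 0], [0, 0, 0], [0, 0, 0], [0, 0, 0], [0, 0, 0]]' --translation '[[0, 0, -3], [0, 0, -8], [0, 0, -14], [0, 0, -20], [0, 0, -26]]' --fingers '[0, 0, 0, 0, 0]'

```text
clock: 10.02
tool_pos: [0.4666, -0.3706, 0.2377]
tcp_rot: [-180.0, 0.0, -172.2]
contact_force: [-1.7, 0.0, -5.7]
grip_width: 0.267
grasp_force: 97.5
```

Emit:
step_arm --dr '[[0, 0, 0], [0, 0, 0], [0, 0, 0], [0, 0, 0], [0, 0, 0]]' --translation '[[0, 0, -6], [0, 0, -12], [0, 0, -18], [0, 0, -22], [0, 0, -24]]' --fingers '[0, 0, 0, 0, 0]'

```text
clock: 10.43
tool_pos: [0.4666, -0.3707, 0.2617]
tcp_rot: [-179.9, 0.0, -172.1]
contact_force: [0.3, 0.1, -6.1]
grip_width: 0.273
grasp_force: 97.5
```

Emit:
step_arm --dr '[[0, 0, 0], [0, 0, 0], [0, 0, 0], [0, 0, 0], [0, 0, 0]]' --translation '[[0, 0, 0], [0, 0, 0], [0, 0, 0], [0, 0, 0], [0, 0, 0]]' --fingers '[0, 0, 0, 0, 0]'

```text
clock: 10.85
tool_pos: [0.4663, -0.3703, 0.2603]
tcp_rot: [180.0, -0.0, -172.2]
contact_force: [0.0, -0.2, -6.7]
grip_width: 0.269
grasp_force: 97.5
```

```bash
python3 - <<'E'
from h import *
go(.4675,-.3705,.26,-172)
o=get_obs()["tool_pos"]
B=o-[0,0,.1145-.016]  # bar axis estimate
ov=[]
for n in("scene","top"):
    im=camera(n);r=outline_of(n,"lid")
    np.save(f"hang_{n}.npy",r[0]["pixels"] if r else 0);print(n,[(round(q["p"],2),q["pixels"].sum()) for q in r])
    k=4.;w=100;c=proj(n,B-[0,0,.03])[0];x,y=(c-50).astype(int);y=min(y,380)
    b=cv2.resize(im[y:y+w,x:x+w,::-1],(400,400),interpolation=cv2.INTER_CUBIC);b=np.ascontiguousarray(b)
    for D,z in((.112,-.054),(.112,-.04)):
        q=((proj(n,ring(D,z)+B)-[x,y]+.5)*k).round().astype(np.int32);cv2.polylines(b,[q[:,None]],True,(0,0,255),1)
    ov.append(b)
cv2.imwrite("pics/g.png",np.hstack(ov))
E
```

```text
t 10.85 pos [ 0.4663 -0.3703  0.2603] rot [ 1.7996e+02 -3.0000e-02 -1.7215e+02] F [ 0.01 -0.18 -6.73] M [ 0.01  -0.005  0.045] grip 0.269 97.5
 -> trans [-1.2 -0.3  0.3] dist 1.2 dr [ 0.0007 -0.0004 -0.0027]
scene [(0.81, np.int64(3327))]
top [(0.77, np.int64(1433))]
```

View pics/g.png

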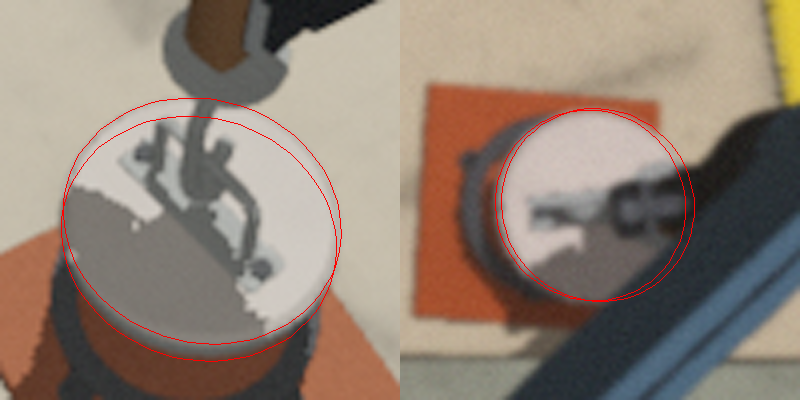

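The lid hangs on the hook's middle and looks level; the red predicted flange rings nearly coincide with it in both views. Next I'll fit its tilt and offset numerically.

```bash
python3 - <<'E'
from h import *
o=get_obs()["tool_pos"];z=o[2]-.1145+.016-.054
pl=np.vstack([ring(.112,0),ring(.112,.014)])
def mod(p): return Ro.from_rotvec([p[2]*10,p[3]*10,0]).apply(pl)+np.array([p[0],p[1],z])
S=hullmask(np.load("hang_scene.npy"));T=np.load("hang_top.npy")
print("z",z,"tcp",o)
print("scene xy",fit(mod,{"scene":S},[o[0],o[1],0,0],2))
def both(p):
    s=0
    return s
# top: only left/upper arc of mask (unoccluded)
e=edge(T);c=proj("top",[[o[0],o[1],z+.014]])[0];e=e[(e[:,0]<c[0]+5)&(e[:,1]<c[1]+8)|((e[:,1]<c[1]-12)&(e[:,0]<c[0]+15))];es=edge(S)[::3]
def res(p,w):
    q=np.r_[p,0,0,0,0][:4];s=[]
    for n,E in(("scene",es),("top",e)):
        if n in w:
            h=hull_pts(n,mod(q));s.append(np.mean([min(abs(cv2.pointPolygonTest(h,(float(u),float(v)),True)),3) for u,v in E]))
    return np.mean(s)
for w,k in((["top"],2),(["scene"],4),(["scene","top"],4)):
    x0=np.r_[o[:2],0,0][:k];r=minimize(res,x0,args=(w,),method="Nelder-Mead",options=dict(initial_simplex=np.vstack([x0]+[x0+.004*np.eye(k)[i] for i in range(k)]),maxiter=600))
    print(w,"offset mm",(r.x[:2]-o[:2])*1e3,"tilt rad",r.x[2:]*10,r.fun)
go(.592,.015,.30,-172)
E
```

```text
z 0.10808458350135114 tcp [ 0.46640275 -0.37042149  0.26058458]
scene xy (array([ 0.46663529, -0.36902695]), np.float64(0.5645355021671635))
['top'] offset mm [-2.0653429   2.01425076] tilt rad [] 0.8679337032509111
['scene'] offset mm [-0.37655763  0.74251294] tilt rad [-0.04903172  0.03107255] 0.36864408263898996
['scene', 'top'] offset mm [-0.96332567  0.88764383] tilt rad [-0.0487541   0.03619081] 0.7161965365717755
t 11.05 pos [ 0.4664 -0.3704  0.2606] rot [ 1.7999e+02 -1.0000e-02 -1.7215e+02] F [-0.3  -0.21 -6.15] M [-0.046 -0.02  -0.029] grip 0.267 97.5
 -> trans [-177.   364.7  -39.4] dist 407.3 dr [ 0.0002 -0.0002 -0.0027]
```

Emit:
step_arm --dr '[[0, 0, 0], [0, 0, 0], [0, 0, 0], [0, 0, 0], [0, 0, 0]]' --translation '[[-0.9, 1.8, -2], [-2.6, 5.4, -5], [-5.2, 10.8, -9], [-8.7, 18, -13], [-13.1, 27, -18]]' --fingers '[0, 0, 0, 0, 0]'

```text
clock: 11.47
tool_pos: [0.4759, -0.3413, 0.2792]
tcp_rot: [-180.0, 0.0, -172.2]
contact_force: [0.4, -0.4, -7.0]
grip_width: 0.269
grasp_force: 97.4
```

Emit:
step_arm --dr '[[0, 0, 0], [0, 0, 0], [0, 0, 0], [0, 0, 0], [0, 0, 0]]' --translation '[[-5.2, 10.8, -5], [-10.9, 22.5, -11], [-17, 35.1, -18], [-23.1, 47.7, -25], [-29.3, 60.3, -30]]' --fingers '[0, 0, 0, 0, 0]'

```text
clock: 11.88
tool_pos: [0.4972, -0.2765, 0.3101]
tcp_rot: [-180.0, 0.1, -172.1]
contact_force: [1.0, -0.5, -6.0]
grip_width: 0.271
grasp_force: 97.4
```

Emit:
step_arm --dr '[[0, 0, 0], [0, 0, 0], [0, 0, 0], [0, 0, 0], [0, 0, 0]]' --translation '[[-6.1, 12.6, -2], [-12.2, 25.2, -2], [-18.3, 37.8, -2], [-24.4, 50.4, -2], [-30.6, 63, -2]]' --fingers '[0, 0, 0, 0, 0]'

```text
clock: 12.3
tool_pos: [0.5184, -0.2101, 0.3102]
tcp_rot: [180.0, -0.0, -172.1]
contact_force: [0.2, -1.0, -7.2]
grip_width: 0.274
grasp_force: 97.5
```

Emit:
step_arm --dr '[[0, 0, 0], [0, 0, 0], [0, 0, 0], [0, 0, 0], [0, 0, 0]]' --translation '[[-6.1, 12.6, 0], [-12.2, 25.2, 0], [-18.3, 37.8, 0], [-24.4, 50.4, 0], [-30.6, 63, 0]]' --fingers '[0, 0, 0, 0, 0]'

```text
clock: 12.72
tool_pos: [0.5403, -0.1436, 0.3106]
tcp_rot: [180.0, -0.0, -172.2]
contact_force: [-1.3, -0.3, -6.8]
grip_width: 0.274
grasp_force: 97.4
```

Emit:
step_arm --dr '[[0, 0, 0], [0, 0, 0], [0, 0, 0], [0, 0, 0], [0, 0, 0]]' --translation '[[-6.1, 12.6, 0], [-12.2, 25.2, 0], [-18.3, 37.8, 0], [-24.4, 50.4, 0], [-30.6, 63, 0]]' --fingers '[0, 0, 0, 0, 0]'

```text
clock: 13.13
tool_pos: [0.5619, -0.077, 0.3105]
tcp_rot: [180.0, -0.0, -172.2]
contact_force: [0.8, -0.5, -6.8]
grip_width: 0.267
grasp_force: 97.4
```

Emit:
step_arm --dr '[[0, 0, 0], [0, 0, 0], [0, 0, 0], [0, 0, 0], [0, 0, 0]]' --translation '[[-5.7, 11.7, 0], [-10.9, 22.5, 0], [-15.7, 32.4, 0], [-20.1, 41.4, 0], [-24, 49.5, 0]]' --fingers '[0, 0, 0, 0, 0]'

```text
clock: 13.55
tool_pos: [0.579, -0.0251, 0.3107]
tcp_rot: [-180.0, -0.0, -172.1]
contact_force: [0.1, 0.0, -6.5]
grip_width: 0.264
grasp_force: 97.5
```

Emit:
step_arm --dr '[[0, 0, 0], [0, 0, 0], [0, 0, 0], [0, 0, 0], [0, 0, 0]]' --translation '[[-3.5, 7.2, 0], [-6.5, 13.5, 0], [-9.2, 18.9, 0], [-11.4, 23.4, 0], [-13.1, 27, 0]]' --fingers '[0, 0, 0, 0, 0]'

```text
clock: 13.97
tool_pos: [0.5881, 0.0028, 0.3107]
tcp_rot: [-180.0, -0.0, -172.2]
contact_force: [-1.0, 0.9, -6.8]
grip_width: 0.272
grasp_force: 97.5
```

```bash
python3 -c "
from h import *
go(.5931,.0142,.31,-172)"
```

```text
t 13.97 pos [0.5881 0.0028 0.3107] rot [-180.     -0.   -172.15] F [-0.99  0.87 -6.77] M [ 0.01  -0.052 -0.033] grip 0.272 97.5
 -> trans [-6.5 10.6  0.7] dist 12.4 dr [-0.     -0.0001 -0.0027]
```

Emit:
step_arm --dr '[[0, 0, 0], [0, 0, 0], [0, 0, 0], [0, 0, 0], [0, 0, 0]]' --translation '[[-2, 3.5, 2], [-4, 6.5, 6], [-5.5, 9, 11], [-6.5, 10.6, 16], [-6.5, 10.6, 20]]' --fingers '[0, 0, 0, 0, 0]'

```text
clock: 14.38
tool_pos: [0.5928, 0.0141, 0.2896]
tcp_rot: [180.0, -0.1, -172.1]
contact_force: [0.0, -0.9, -6.6]
grip_width: 0.272
grasp_force: 97.5
```

Emit:
step_arm --dr '[[0, 0, 0], [0, 0, 0], [0, 0, 0], [0, 0, 0], [0, 0, 0]]' --translation '[[0, 0, 0], [0, 0, 0], [0, 0, 0], [0, 0, 0], [0, 0, 0]]' --fingers '[0, 0, 0, 0, 0]'

```text
clock: 14.8
tool_pos: [0.5931, 0.0136, 0.2911]
tcp_rot: [-180.0, 0.0, -172.2]
contact_force: [-0.2, -0.3, -5.8]
grip_width: 0.267
grasp_force: 97.4
```

```bash
cat > lidfit.py <<'E'
from h import *
o=get_obs()["tool_pos"];z=o[2]-.1145+.016-.054
pl=np.vstack([ring(.112,0),ring(.112,.014)])
def mod(p): return Ro.from_rotvec([p[2]*10,p[3]*10,0]).apply(pl)+np.array([p[0],p[1],z])
D={}
for n in("scene","top"):
    im=camera(n);cv2.imwrite(f"pics/last_{n}.png",im[...,::-1]);r=outline_of(n,"lid");r=[q for q in r if abs(np.array(q["location"])-proj(n,[[o[0],o[1],z]])[0]).max()<15]
    print(n,[(round(q["p"],2),int(q["pixels"].sum())) for q in r])
    if r:D[n]=r[0]["pixels"]
S=hullmask(D["scene"])
es=edge(S)[::3]
def res(p):
    h=hull_pts("scene",mod(np.r_[p,0,0][:4]));return np.mean([min(abs(cv2.pointPolygonTest(h,(float(u),float(v)),True)),3) for u,v in es])
for k in(2,4):
    x0=np.r_[o[:2],0,0][:k];r=minimize(res,x0,method="Nelder-Mead",options=dict(initial_simplex=np.vstack([x0]+[x0+.004*np.eye(k)[i] for i in range(k)]),maxiter=600))
    print("scene lid",np.round(r.x[:2],4),"vs tcp mm",np.round((r.x[:2]-o[:2])*1e3,1),"tilt",np.round(r.x[2:]*10,3),round(r.fun,2))
go(.5931,.0142,.26,-172)
E
python3 lidfit.py
```

```text
scene [(0.76, 1938)]
top [(0.9, 821), (0.46, 103)]
scene lid [0.5931 0.0153] vs tcp mm [0.  1.7] tilt [] 0.99
scene lid [0.5919 0.0132] vs tcp mm [-1.3 -0.4] tilt [ 0.088 -0.061] 0.76
t 15.0 pos [0.593  0.0138 0.2909] rot [-1.8000e+02  2.0000e-02 -1.7215e+02] F [-0.13 -0.   -7.4 ] M [-0.027 -0.02  -0.042] grip 0.267 97.4
 -> trans [-0.2  0.4 30.9] dist 30.9 dr [-0.      0.0003 -0.0027]
```

Emit:
step_arm --dr '[[0, 0, 0], [0, 0, 0], [0, 0, 0], [0, 0, 0], [0, 0, 0]]' --translation '[[0, 0, 2], [0, 0, 4], [0, 0, 6], [0, 0, 8], [0, 0, 10]]' --fingers '[0, 0, 0, 0, 0]'

```text
clock: 15.42
tool_pos: [0.5929, 0.0138, 0.2803]
tcp_rot: [180.0, -0.0, -172.1]
contact_force: [-0.3, -0.1, -6.5]
grip_width: 0.267
grasp_force: 97.4
```

Emit:
step_arm --dr '[[0, 0, 0], [0, 0, 0], [0, 0, 0], [0, 0, 0], [0, 0, 0]]' --translation '[[0, 0, 1], [0, 0, 2], [0, 0, 3], [0, 0, 4], [0, 0, 5]]' --fingers '[0, 0, 0, 0, 0]'

```text
clock: 15.83
tool_pos: [0.593, 0.0138, 0.2757]
tcp_rot: [-180.0, 0.0, -172.2]
contact_force: [-0.4, -0.8, -6.2]
grip_width: 0.271
grasp_force: 97.4
```

Emit:
step_arm --dr '[[0, 0, 0], [0, 0, 0], [0, 0, 0]]' --translation '[[0, 0, 0], [0, 0, 0], [0, 0, 0]]' --fingers '[0, 0, 0]'

```text
clock: 16.08
tool_pos: [0.593, 0.0138, 0.2758]
tcp_rot: [-180.0, 0.0, -172.2]
contact_force: [0.6, -0.1, -6.3]
grip_width: 0.267
grasp_force: 97.4
```

```bash
python3 -c "
from h import *
go(.5931,.0142,.26,-172)"
```

```text
t 16.08 pos [0.593  0.0138 0.2758] rot [-1.8000e+02  1.0000e-02 -1.7215e+02] F [ 0.61 -0.11 -6.33] M [ 0.032 -0.017  0.034] grip 0.267 97.4
 -> trans [-0.2  0.4 15.8] dist 15.8 dr [-0.      0.0001 -0.0026]
```

Emit:
step_arm --dr '[[0, 0, 0], [0, 0, 0], [0, 0, 0], [0, 0, 0], [0, 0, 0]]' --translation '[[0, 0, 1], [0, 0, 2], [0, 0, 3], [0, 0, 4], [0, 0, 5]]' --fingers '[0, 0, 0, 0, 0]'

```text
clock: 16.5
tool_pos: [0.5929, 0.0138, 0.2706]
tcp_rot: [180.0, -0.0, -172.1]
contact_force: [0.9, 0.5, -7.4]
grip_width: 0.265
grasp_force: 97.4
```

Emit:
step_arm --dr '[[0, 0, 0], [0, 0, 0], [0, 0, 0], [0, 0, 0], [0, 0, 0]]' --translation '[[0, 0, 1], [0, 0, 2], [0, 0, 3], [0, 0, 4], [0, 0, 5]]' --fingers '[0, 0, 0, 0, 0]'

```text
clock: 16.92
tool_pos: [0.5929, 0.0138, 0.2656]
tcp_rot: [180.0, -0.0, -172.2]
contact_force: [-0.3, -0.7, -6.9]
grip_width: 0.266
grasp_force: 97.4
```

```bash
python3 -c "
from h import *
go(.5931,.0142,.26,-172)"
```

```text
t 16.92 pos [0.5929 0.0138 0.2656] rot [ 1.8000e+02 -1.0000e-02 -1.7215e+02] F [-0.31 -0.67 -6.87] M [-0.01   0.032  0.014] grip 0.266 97.4
 -> trans [-0.2  0.4  5.6] dist 5.6 dr [ 0.     -0.0001 -0.0026]
```

Emit:
step_arm --dr '[[0, 0, 0], [0, 0, 0], [0, 0, 0], [0, 0, 0], [0, 0, 0]]' --translation '[[0, 0, 1], [0, 0, 2.5], [0, 0, 4], [0, 0, 5.5], [0, 0, 7]]' --fingers '[0, 0, 0, 0, 0]'

```text
clock: 17.33
tool_pos: [0.5929, 0.0138, 0.2585]
tcp_rot: [180.0, -0.0, -172.1]
contact_force: [-0.2, 0.6, -6.6]
grip_width: 0.272
grasp_force: 97.4
```

Emit:
step_arm --dr '[[0, 0, 0], [0, 0, 0], [0, 0, 0], [0, 0, 0], [0, 0, 0]]' --translation '[[0, 0, 2], [0, 0, 4], [0, 0, 6], [0, 0, 8], [0, 0, 10]]' --fingers '[0, 0, 0, 0, 0]'

```text
clock: 17.75
tool_pos: [0.5932, 0.0137, 0.2491]
tcp_rot: [-180.0, 0.1, -172.2]
contact_force: [0.2, -0.3, -2.8]
grip_width: 0.272
grasp_force: 97.4
```

Emit:
step_arm --dr '[[0, 0, 0], [0, 0, 0], [0, 0, 0], [0, 0, 0], [0, 0, 0]]' --translation '[[0, 0, 2], [0, 0, 4], [0, 0, 6], [0, 0, 7], [0, 0, 7]]' --fingers '[0, 0, 0, 0, 0]'

```text
clock: 18.17
tool_pos: [0.5928, 0.0138, 0.2413]
tcp_rot: [180.0, -0.0, -172.2]
contact_force: [-0.2, 0.6, -2.7]
grip_width: 0.273
grasp_force: 97.5
```

```bash
python3 -c "
from h import *
for i in range(4):
  o=get_obs();camera('scene');print(o['contact_force'])
go(.5931,.0142,.23,-172)"
```

```text
[-0.22619624  0.62764354 -2.66436056]
[-0.61072016  0.23541077 -1.94474385]
[ 0.02357326  0.01213091 -2.39010909]
[ 0.08591706  0.48673396 -2.30711493]
t 18.37 pos [0.593  0.0138 0.2419] rot [-1.7999e+02  2.0000e-02 -1.7215e+02] F [ 0.44 -1.16 -2.55] M [ 0.006 -0.018 -0.004] grip 0.268 97.5
 -> trans [-0.1  0.4 11.9] dist 11.9 dr [-0.0001  0.0003 -0.0026]
```

Emit:
step_arm --dr '[[0, 0, 0], [0, 0, 0], [0, 0, 0], [0, 0, 0], [0, 0, 0]]' --translation '[[0, 0, 1.5], [0, 0, 3], [0, 0, 4.5], [0, 0, 6], [0, 0, 6]]' --fingers '[0, 0, 0, 0, 0]'

```text
clock: 18.78
tool_pos: [0.5927, 0.0138, 0.2352]
tcp_rot: [180.0, -0.0, -172.2]
contact_force: [0.1, -0.0, -3.4]
grip_width: 0.273
grasp_force: 97.5
```

Emit:
step_arm --dr '[[0, 0, 0], [0, 0, 0], [0, 0, 0], [0, 0, 0], [0, 0, 0]]' --translation '[[0, 0, 0.5], [0, 0, 1], [0, 0, 1.5], [0, 0, 2], [0, 0, 2]]' --fingers '[0, 0, 0, 0, 0]'

```text
clock: 19.2
tool_pos: [0.5929, 0.0138, 0.2336]
tcp_rot: [180.0, -0.0, -172.2]
contact_force: [0.6, -0.8, -2.9]
grip_width: 0.27
grasp_force: 97.5
```

Emit:
step_arm --dr '[[0, 0, 0], [0, 0, 0], [0, 0, 0], [0, 0, 0]]' --translation '[[0, 0, 0.5], [0, 0, 1], [0, 0, 1.5], [0, 0, 1.5]]' --fingers '[0, 0, 0, 0]'

```text
clock: 19.53
tool_pos: [0.5929, 0.0138, 0.2321]
tcp_rot: [180.0, -0.0, -172.2]
contact_force: [-0.2, 0.5, -2.0]
grip_width: 0.272
grasp_force: 97.5
```

Emit:
step_arm --dr '[[0, 0, 0], [0, 0, 0], [0, 0, 0], [0, 0, 0]]' --translation '[[0, 0, 0.5], [0, 0, 1], [0, 0, 1.5], [0, 0, 1.5]]' --fingers '[0, 0, 0, 0]'

```text
clock: 19.87
tool_pos: [0.5929, 0.0138, 0.2306]
tcp_rot: [180.0, -0.0, -172.2]
contact_force: [0.3, 1.0, -2.4]
grip_width: 0.268
grasp_force: 97.8
```

Emit:
step_arm --dr '[[0, 0, 0], [0, 0, 0], [0, 0, 0], [0, 0, 0]]' --translation '[[0, 0, 0.5], [0, 0, 1], [0, 0, 1], [0, 0, 1]]' --fingers '[0, 0, 0, 0]'

```text
clock: 20.2
tool_pos: [0.5929, 0.0138, 0.2296]
tcp_rot: [180.0, -0.0, -172.2]
contact_force: [-0.5, 1.3, -1.4]
grip_width: 0.272
grasp_force: 97.8
```

Emit:
step_arm --dr '[[0, 0, 0], [0, 0, 0], [0, 0, 0], [0, 0, 0]]' --translation '[[0, 0, 0.5], [0, 0, 1], [0, 0, 1], [0, 0, 1]]' --fingers '[0, 0, 0, 0]'

```text
clock: 20.53
tool_pos: [0.5929, 0.0138, 0.2287]
tcp_rot: [180.0, -0.0, -172.2]
contact_force: [0.5, 0.2, -2.0]
grip_width: 0.267
grasp_force: 98.1
```

Emit:
step_arm --dr '[[0, 0, 0], [0, 0, 0], [0, 0, 0], [0, 0, 0]]' --translation '[[0, 0, 0.5], [0, 0, 1], [0, 0, 1], [0, 0, 1]]' --fingers '[0, 0, 0, 0]'

```text
clock: 20.87
tool_pos: [0.5932, 0.0138, 0.2286]
tcp_rot: [-180.0, 0.1, -172.1]
contact_force: [-1.2, 0.5, 5.3]
grip_width: 0.27
grasp_force: 98.6
```

Emit:
step_arm --dr '[[0, 0, 0], [0, 0, 0], [0, 0, 0]]' --translation '[[0, 0, 0.3], [0, 0, 0.5], [0, 0, 0.5]]' --fingers '[0, 0, 0]'

```text
clock: 21.12
tool_pos: [0.5932, 0.0138, 0.2286]
tcp_rot: [-180.0, 0.1, -172.1]
contact_force: [-2.1, 0.7, 6.3]
grip_width: 0.27
grasp_force: 99.1
```

```bash
python3 -c "
from h import *
for i in range(3):
  o=get_obs();camera('scene');print(o['contact_force'])
go(.5931,.0142,.23,-172)"
```

```text
[-2.14501451  0.72468539  6.32777907]
[-1.97817457  1.21272302  7.17461137]
[-2.08581395e+00  2.17286236e-03  7.98776650e+00]
t 21.27 pos [0.5932 0.0138 0.2286] rot [-1.7997e+02  9.0000e-02 -1.7214e+02] F [-2.08  1.15  8.01] M [ 0.112  0.59  -0.025] grip 0.27 99.1
 -> trans [ 0.   0.4 -1.5] dist 1.5 dr [-0.0005  0.0016 -0.0025]
```

Emit:
step_arm --dr '[[0, 0, 0], [0, 0, 0], [0, 0, 0]]' --translation '[[0, 0, 0.3], [0, 0, 0.5], [0, 0, 0.5]]' --fingers '[0, 0, 0]'

```text
clock: 21.52
tool_pos: [0.5933, 0.0138, 0.2286]
tcp_rot: [-180.0, 0.1, -172.1]
contact_force: [-3.1, 0.0, 10.7]
grip_width: 0.273
grasp_force: 99.4
```

```bash
python3 -c "
from h import *
for i in range(3):
  o=get_obs();camera('scene');print(o['contact_force'])
go(.5931,.0142,.23,-172)"
```

```text
[-3.08427005e+00  4.71780703e-03  1.06865679e+01]
[-2.5877778  -0.27584708  9.32550085]
[-3.70079851  0.19855856 11.15899327]
t 21.67 pos [0.5933 0.0139 0.2285] rot [-1.7996e+02  1.2000e-01 -1.7214e+02] F [-3.33  0.68  9.66] M [0.09  0.753 0.052] grip 0.268 99.4
 -> trans [ 0.1  0.4 -1.5] dist 1.5 dr [-0.0007  0.0021 -0.0025]
```

Emit:
step_arm --dr '[[0, 0, 0], [0, 0, 0], [0, 0, 0], [0, 0, 0]]' --translation '[[0, 0, 0.3], [0, 0, 0.6], [0, 0, 0.6], [0, 0, 0.6]]' --fingers '[0, 0, 0, 0]'

```text
clock: 22.0
tool_pos: [0.5934, 0.0138, 0.2285]
tcp_rot: [-180.0, 0.2, -172.1]
contact_force: [-3.1, 0.8, 13.2]
grip_width: 0.269
grasp_force: 99.7
```

```bash
python3 -c "
from h import *
for i in range(3):
  o=get_obs();camera('scene');print(o['contact_force'])
exec(open('lidfit.py').read())
im=cv2.imread('pics/last_scene.png')[150:300,230:390];t=cv2.imread('pics/last_top.png')[185:305,246:374]
cv2.imwrite('pics/i.png',np.hstack([cv2.resize(im,(480,450),interpolation=2),cv2.resize(t,(320,300),interpolation=2,dst=None) if 0 else cv2.copyMakeBorder(cv2.resize(t,(320,300),interpolation=2),0,150,0,0,0)]))"
```

```text
[-3.07740838  0.7877161  13.15803264]
[-2.75669373  1.64233943 12.26787656]
[-3.8551878   0.99448201 12.47629061]
scene [(0.59, 1693)]
top [(0.79, 711)]
scene lid [0.606  0.0369] vs tcp mm [12.7 23.1] tilt [] 0.64
scene lid [0.6061 0.0377] vs tcp mm [12.8 23.9] tilt [0.047 0.025] 0.55
t 22.35 pos [0.5934 0.0138 0.2285] rot [-1.7995e+02  1.5000e-01 -1.7214e+02] F [-4.34  0.3  12.67] M [ 0.174  0.914 -0.016] grip 0.269 99.7
 -> trans [  0.1   0.4 -31.5] dist 31.5 dr [-0.0008  0.0027 -0.0025]
```

View pics/i.png

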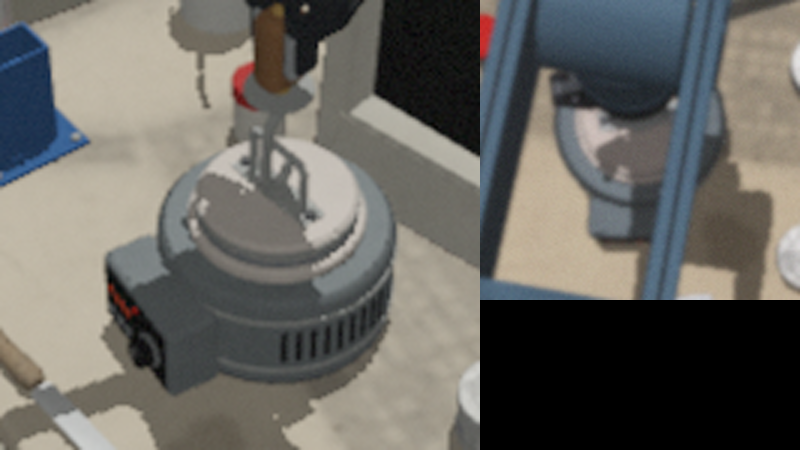

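The lid now sits on the collar with the lifter's foot pressing under the loop, at about 15 N. I'll check height and tilt while holding it there.

```bash
python3 - <<'E'
from h import *
F=[]
im=camera("scene");r=outline_of("scene","lid");S=hullmask(r[0]["pixels"]);e=edge(S)[::2]
pl=np.vstack([ring(.112,0),ring(.112,.014)])
def run(x0,f):
    def res(p):
        q=f(p);h=hull_pts("scene",Ro.from_rotvec([q[3],q[4],0]).apply(pl)+q[:3]);return np.mean([min(abs(cv2.pointPolygonTest(h,(float(u),float(v)),True)),3) for u,v in e])
    k=len(x0);r=minimize(res,x0,method="Nelder-Mead",options=dict(initial_simplex=np.vstack([x0]+[np.array(x0)+.01*np.eye(k)[i] for i in range(k)]),maxiter=800));print(np.round(r.x,4),round(r.fun,3))
run([.5925,.0149,.1],lambda p:np.r_[p,0,0])
run([.5925,.0149],lambda p:np.r_[p,.1,0,0])
run([.5925,.0149,0,0],lambda p:np.r_[p[:2],.1,p[2:]])
for i in range(6):
    camera("scene");F.append(get_obs()["contact_force"])
print(np.mean(F,0))
go(.59,.0142,.23,-172)
E
```

```text
[0.5973 0.023  0.0924] 0.568
[0.5933 0.0171] 0.58
[0.5927 0.0168 0.0014 0.0427] 0.501
[-3.24830949  0.55717126 12.58386973]
t 22.75 pos [0.5934 0.0138 0.2284] rot [-1.7995e+02  1.5000e-01 -1.7214e+02] F [-2.95  0.97 13.01] M [ 0.11   0.989 -0.03 ] grip 0.273 99.7
 -> trans [ 3.3  0.9 -1.6] dist 3.7 dr [-0.0008  0.0027 -0.0025]
```

Emit:
step_arm --dr '[[0, 0, 0], [0, 0, 0], [0, 0, 0], [0, 0, 0], [0, 0, 0]]' --translation '[[0.2, 0, 0.2], [0.4, 0, 0.3], [0.4, 0, 0.3], [0.4, 0, 0.3], [0.4, 0, 0.3]]' --fingers '[0, 0, 0, 0, 0]'

```text
clock: 23.17
tool_pos: [0.5932, 0.0138, 0.2284]
tcp_rot: [-179.9, 0.2, -172.1]
contact_force: [-4.4, 1.1, 13.2]
grip_width: 0.27
grasp_force: 99.7
```

Emit:
step_arm --dr '[[0, 0, 0], [0, 0, 0], [0, 0, 0], [0, 0, 0], [0, 0, 0]]' --translation '[[0, 0, 0], [0, 0, 0], [0, 0, 0], [0, 0, 0], [0, 0, 0]]' --fingers '[0, 0, 0, 0, 0]'

```text
clock: 23.58
tool_pos: [0.5932, 0.0138, 0.2284]
tcp_rot: [-179.9, 0.2, -172.1]
contact_force: [-3.3, -0.4, 12.8]
grip_width: 0.265
grasp_force: 99.7
```

Emit:
step_arm --dr '[[0, 0, 0], [0, 0, 0], [0, 0, 0], [0, 0, 0], [0, 0, 0]]' --translation '[[0, 0, 0], [0, 0, 0], [0, 0, 0], [0, 0, 0], [0, 0, 0]]' --fingers '[0, 0, 0, 0, 0]'

```text
clock: 24.0
tool_pos: [0.5932, 0.0138, 0.2284]
tcp_rot: [-179.9, 0.2, -172.1]
contact_force: [-3.3, 1.0, 12.9]
grip_width: 0.27
grasp_force: 99.7
```

```bash
python3 -c "
from h import *
go(.59,.0142,.23,-172)"
```

```text
t 24.0 pos [0.5932 0.0138 0.2284] rot [-179.95    0.19 -172.14] F [-3.25  1.03 12.92] M [0.195 0.839 0.034] grip 0.27 99.7
 -> trans [ 3.1  0.8 -1.7] dist 3.6 dr [-0.0009  0.0034 -0.0025]
```

Emit:
step_arm --dr '[[0, 0, 0], [0, 0, 0], [0, 0, 0], [0, 0, 0], [0, 0, 0]]' --translation '[[0, 0, -1], [0, 0, -2.5], [0, 0, -4.5], [0, 0, -7], [0, 0, -8]]' --fingers '[0, 0, 0, 0, 0]'

```text
clock: 24.42
tool_pos: [0.5925, 0.0137, 0.2335]
tcp_rot: [180.0, -0.0, -172.2]
contact_force: [0.8, -0.1, -2.3]
grip_width: 0.267
grasp_force: 97.9
```

Emit:
step_arm --dr '[[0, 0, 0], [0, 0, 0], [0, 0, 0], [0, 0, 0], [0, 0, 0]]' --translation '[[1, 0, 0], [3, 0, 0], [6, 0, 0], [9, 0, 0], [12, 0, 0]]' --fingers '[0, 0, 0, 0, 0]'

```text
clock: 24.83
tool_pos: [0.5802, 0.0121, 0.2337]
tcp_rot: [180.0, -0.0, -172.1]
contact_force: [-0.4, 0.4, -1.9]
grip_width: 0.266
grasp_force: 97.9
```

```bash
python3 -c "
from h import *
go(.55,.0078,.233,-172)"
```

```text
t 24.83 pos [0.5802 0.0121 0.2337] rot [ 1.8000e+02 -2.0000e-02 -1.7215e+02] F [-0.38  0.37 -1.9 ] M [-0.023  0.011  0.046] grip 0.266 97.9
 -> trans [30.5 -0.1  0.7] dist 30.5 dr [ 0.0001 -0.0004 -0.0026]
```

No side force, so I'll keep backing off and then rise.

Emit:
step_arm --dr '[[0, 0, 0], [0, 0, 0], [0, 0, 0], [0, 0, 0], [0, 0, 0]]' --translation '[[4, 0, 0], [10, 0, 0], [17, 0, 0], [24, 0, 0], [30, 0, 0]]' --fingers '[0, 0, 0, 0, 0]'

```text
clock: 25.25
tool_pos: [0.5499, 0.0079, 0.2339]
tcp_rot: [-180.0, -0.0, -172.2]
contact_force: [-0.2, 0.1, -1.7]
grip_width: 0.267
grasp_force: 97.8
```

Emit:
step_arm --dr '[[0, 0, 0], [0, 0, 0], [0, 0, 0], [0, 0, 0], [0, 0, 0]]' --translation '[[3, 0, -10], [3, 0, -30], [3, 0, -55], [3, 0, -70], [3, 0, -75]]' --fingers '[0, 0, 0, 0, 0]'

```text
clock: 25.67
tool_pos: [0.5491, 0.0073, 0.3129]
tcp_rot: [-179.9, 0.3, -172.2]
contact_force: [-0.1, -0.5, -1.6]
grip_width: 0.265
grasp_force: 97.7
```

```bash
python3 -c "
from h import *
go(.5108,.2674,.30,-175.3)"
```

```text
t 25.67 pos [0.5491 0.0073 0.3129] rot [-179.88    0.35 -172.15] F [-0.11 -0.54 -1.58] M [ 0.047 -0.042  0.065] grip 0.265 97.7
 -> trans [  2.6 262.9  12.3] dist 263.2 dr [-0.0019  0.0061  0.0549]
```

Emit:
step_arm --dr '[[0, 0, 0], [0, 0, 0.01], [0, 0, 0.02], [0, 0, 0.03], [0, 0, 0.03]]' --translation '[[0, 18, 0], [1, 48, 2], [1, 82, 4], [1, 116, 6], [1, 150, 8]]' --fingers '[0, 0, 0, 0, 0]'

```text
clock: 26.08
tool_pos: [0.5258, 0.1572, 0.3005]
tcp_rot: [180.0, -0.0, -174.0]
contact_force: [0.4, -0.9, -2.4]
grip_width: 0.271
grasp_force: 98.0
```

Emit:
step_arm --dr '[[0, 0, 0.01], [0, 0, 0.02], [0, 0, 0.025], [0, 0, 0.025], [0, 0, 0.025]]' --translation '[[1, 32, 1], [2, 62, 2], [4, 90, 4], [4, 107, 4], [4, 113, 4]]' --fingers '[0, 0, 0, 0, 0]'

```text
clock: 26.5
tool_pos: [0.5092, 0.2707, 0.2962]
tcp_rot: [179.9, -0.1, -175.1]
contact_force: [0.1, -0.9, -1.3]
grip_width: 0.266
grasp_force: 97.8
```

Emit:
step_arm --dr '[[0, 0, 0], [0, 0, 0]]' --translation '[[0, 0, 0], [0, 0, 0]]' --fingers '[0, 0]'

```text
clock: 26.67
tool_pos: [0.5104, 0.2675, 0.2965]
tcp_rot: [-180.0, -0.0, -175.3]
contact_force: [-0.6, -0.1, -1.6]
grip_width: 0.268
grasp_force: 97.9
```

```bash
python3 - <<'E'
from h import *
E={}
for n in("scene","top"):
    im=camera(n);cv2.imwrite(f"pics/z_{n}.png",im[...,::-1]);r=[q for q in outline_of(n,"lid") if abs(np.array(q["location"])-proj(n,[[.592,.015,.11]])[0]).max()<15]
    print(n,[(round(q["p"],2),int(q["pixels"].sum())) for q in r])
    if r: E[n]=edge(hullmask(r[0]["pixels"]))[::2]
pl=np.vstack([ring(.112,0),ring(.112,.014)])
def run(x0,f,v):
    def res(p):
        q=f(p);s=0
        for n in v:
            o=f_off[n];h=hull_pts(n,Ro.from_rotvec([q[3],q[4],0]).apply(pl)+q[:3]+o);s+=np.mean([min(abs(cv2.pointPolygonTest(h,(float(a),float(b)),True)),3) for a,b in E[n]])
        return s/len(v)
    k=len(x0);r=minimize(res,x0,method="Nelder-Mead",options=dict(initial_simplex=np.vstack([x0]+[np.array(x0)+.01*np.eye(k)[i] for i in range(k)]),maxiter=900));print(v,np.round(r.x,4),round(r.fun,3))
# coordinates relative to the collar centre as each camera saw it
f_off={"scene":np.array([.5925,.0149,.096]),"top":np.array([.5908,.0154,.096])}
B=[n for n in E]
for v in [[n] for n in B]: run([0,0],lambda p:np.r_[p,.004,0,0],v)
run([0,0,.004],lambda p:np.r_[p,0,0],B)
run([0,0,.004,0,0],lambda p:p,B)
go(.5108,.2674,.30,-175.3)
E
```

```text
scene [(0.95, 1808)]
top [(0.64, 1820)]
['scene'] [-0.0001  0.0027] 0.614
['top'] [-0.0001 -0.0001] 0.579
['scene', 'top'] [-0.0012  0.0001  0.007 ] 0.623
['scene', 'top'] [-0.0013 -0.0001  0.0058 -0.0257  0.028 ] 0.597
t 26.87 pos [0.5108 0.2668 0.2969] rot [-1.7998e+02  1.0000e-02 -1.7540e+02] F [-0.01  0.3  -2.39] M [-0.026 -0.034  0.013] grip 0.272 97.9
 -> trans [-0.   0.6 -3.1] dist 3.2 dr [-0.0003  0.0001 -0.0017]
```

```bash
python3 - <<'E'
from h import *
d=np.load("m.npz")
pl=np.vstack([ring(.112,0),ring(.112,.014)])
E={n:edge(hullmask(d[n+"_lid"]))[::2] for n in CP}
def run(x0,f,off,E):
    def res(p):
        q=f(p);s=0
        for n in E:
            h=hull_pts(n,Ro.from_rotvec([q[3],q[4],0]).apply(pl)+q[:3]+off[n]);s+=np.mean([min(abs(cv2.pointPolygonTest(h,(float(a),float(b)),True)),3) for a,b in E[n]])
        return s/2
    k=len(x0);r=minimize(res,x0,method="Nelder-Mead",options=dict(initial_simplex=np.vstack([x0]+[np.array(x0)+.01*np.eye(k)[i] for i in range(k)]),maxiter=900));print(np.round(r.x,4),round(r.fun,3))
off={"scene":np.array([.4661,-.3695,.048]),"top":np.array([.4644,-.369,.048])}
run([0,0,.002,0,0],lambda p:p,off,E)
# seated: direct photometric fit of the flange's lower silhouette in 'scene': white flange side vs grey rope gap / jacket
im=cv2.imread("pics/z_scene.png").astype(np.float32)
c=proj("scene",[[.5925,.0149,.096]])[0]
# vertical profiles through the front of the lid, brightness and R-B
for a in (200,235,270):
    th=np.radians(a);dr=np.array([np.cos(th),np.sin(th),0])
    print(a,"flange edge preds (row) for h=2,4,6,8:",[np.round(proj("scene",np.array([.5925,.0149,.096+h])+.056*dr)[0],1).tolist() for h in(.002,.004,.006,.008)],"collar124",np.round(proj("scene",np.array([.5925,.0149,.096])+.062*dr)[0],1))
    p=proj("scene",np.array([.5925,.0149,.100])+.056*dr)[0];g=proj("scene",np.array([.5925,.0149,.080])+.062*dr)[0]
    u=p[0];rows=np.arange(int(p[1])-10,int(p[1])+12)
    s=cv2.remap(im,np.full((1,len(rows)),u,np.float32),rows[None].astype(np.float32),1)[0];print(int(rows[0]),s[:,1].astype(int).tolist())
E
```

```text
[-0.0003 -0.0003  0.0002 -0.044   0.0283] 0.415
200 flange edge preds (row) for h=2,4,6,8: [[305.3, 234.0], [305.3, 233.3], [305.3, 232.6], [305.3, 231.9]] collar124 [303.5 236.3]
223 [187, 187, 186, 183, 173, 163, 146, 122, 99, 81, 77, 80, 100, 144, 155, 128, 104, 90, 107, 125, 129, 126]
235 flange edge preds (row) for h=2,4,6,8: [[320.9, 238.2], [320.9, 237.5], [321.0, 236.8], [321.0, 236.2]] collar124 [320.8 241.1]
227 [186, 185, 186, 187, 182, 171, 158, 135, 102, 84, 81, 75, 97, 142, 156, 132, 108, 87, 107, 123, 124, 126]
270 flange edge preds (row) for h=2,4,6,8: [[337.0, 235.2], [337.0, 234.5], [337.0, 233.8], [337.1, 233.1]] collar124 [338.6 237.7]
224 [188, 188, 187, 187, 182, 171, 160, 138, 105, 81, 74, 80, 100, 159, 169, 138, 107, 89, 111, 127, 126, 130]
```

The lid-on-rest benchmark fit shows the same apparent tilt, so the seated lid is level. Next I'll insert the lifter into the holster. The guard-contact height also checks the foot's height in the hand.

Emit:
step_arm --dr '[[0, 0, 0], [0, 0, 0], [0, 0, 0], [0, 0, 0], [0, 0, 0]]' --translation '[[0, 0.4, 10], [0, 0.4, 30], [0, 0.4, 50], [0, 0.4, 68], [0, 0.4, 76]]' --fingers '[0, 0, 0, 0, 0]'

```text
clock: 27.28
tool_pos: [0.509, 0.2673, 0.2175]
tcp_rot: [-179.9, -0.3, -175.4]
contact_force: [-0.4, 0.2, -3.3]
grip_width: 0.268
grasp_force: 97.8
```

Emit:
step_arm --dr '[[0, 0, 0], [0, 0, 0], [0, 0, 0], [0, 0, 0], [0, 0, 0]]' --translation '[[0, 0, 4], [0, 0, 9], [0, 0, 14], [0, 0, 19], [0, 0, 24]]' --fingers '[0, 0, 0, 0, 0]'

```text
clock: 27.7
tool_pos: [0.5109, 0.2685, 0.1971]
tcp_rot: [180.0, 0.1, -175.3]
contact_force: [0.1, -0.2, -1.9]
grip_width: 0.268
grasp_force: 97.8
```

```bash
python3 -c "
from h import *
go(.5110,.2674,.128,-175.3)"
```

```text
t 27.7 pos [0.5109 0.2685 0.1971] rot [ 1.7998e+02  9.0000e-02 -1.7530e+02] F [ 0.13 -0.2  -1.87] M [-0.037 -0.012  0.01 ] grip 0.268 97.8
 -> trans [ 0.1 -1.1 69.1] dist 69.1 dr [ 0.0003  0.0015 -0.    ]
```

Emit:
step_arm --dr '[[0, 0, 0], [0, 0, 0], [0, 0, 0], [0, 0, 0], [0, 0, 0]]' --translation '[[0, -0.8, 6], [0, -0.8, 14], [0, -0.8, 22], [0, -0.8, 30], [0, -0.8, 38]]' --fingers '[0, 0, 0, 0, 0]'

```text
clock: 28.12
tool_pos: [0.5103, 0.2676, 0.1578]
tcp_rot: [-180.0, -0.0, -175.3]
contact_force: [-1.1, -0.8, -2.5]
grip_width: 0.271
grasp_force: 97.8
```

Emit:
step_arm --dr '[[0, 0, 0], [0, 0, 0], [0, 0, 0], [0, 0, 0], [0, 0, 0]]' --translation '[[0, 0, 8], [0, 0, 16], [0, 0, 24], [0, 0, 30], [0, 0, 32]]' --fingers '[0, 0, 0, 0, 0]'

```text
clock: 28.53
tool_pos: [0.5098, 0.2674, 0.1254]
tcp_rot: [-180.0, -0.1, -175.3]
contact_force: [-0.4, 0.2, -2.5]
grip_width: 0.272
grasp_force: 97.8
```

Emit:
step_arm --dr '[[0, 0, 0], [0, 0, 0], [0, 0, 0], [0, 0, 0], [0, 0, 0]]' --translation '[[0, 0, 1], [0, 0, 2], [0, 0, 3], [0, 0, 4], [0, 0, 4]]' --fingers '[0, 0, 0, 0, 0]'

```text
clock: 28.95
tool_pos: [0.5106, 0.2676, 0.123]
tcp_rot: [180.0, 0.0, -175.3]
contact_force: [-0.6, 0.5, -2.2]
grip_width: 0.271
grasp_force: 97.8
```

Emit:
step_arm --dr '[[0, 0, 0], [0, 0, 0], [0, 0, 0]]' --translation '[[0, 0, 1], [0, 0, 2], [0, 0, 2]]' --fingers '[0, 0, 0]'

```text
clock: 29.2
tool_pos: [0.5104, 0.2676, 0.1207]
tcp_rot: [180.0, -0.0, -175.3]
contact_force: [0.4, 0.1, -2.1]
grip_width: 0.27
grasp_force: 97.8
```

```bash
python3 -c "
from h import *
go(.5110,.2674,.1195,-175.3)"
```

```text
t 29.2 pos [0.5104 0.2676 0.1207] rot [ 1.800e+02 -1.000e-02 -1.753e+02] F [ 0.41  0.11 -2.14] M [0.008 0.011 0.018] grip 0.27 97.8
 -> trans [-0.6 -0.2  1.2] dist 1.4 dr [ 0.     -0.0001 -0.0001]
```

Emit:
step_arm --dr '[[0, 0, 0], [0, 0, 0], [0, 0, 0]]' --translation '[[0, 0, 0.5], [0, 0, 0.8], [0, 0, 0.8]]' --fingers '[0, 0, 0]'

```text
clock: 29.45
tool_pos: [0.5104, 0.2676, 0.12]
tcp_rot: [-180.0, -0.0, -175.3]
contact_force: [0.1, 0.3, -1.9]
grip_width: 0.271
grasp_force: 97.8
```

Emit:
step_arm --dr '[[0, 0, 0], [0, 0, 0], [0, 0, 0]]' --translation '[[0, 0, 0.5], [0, 0, 0.7], [0, 0, 0.7]]' --fingers '[0, 0, 0]'

```text
clock: 29.7
tool_pos: [0.5106, 0.2676, 0.1196]
tcp_rot: [180.0, 0.0, -175.3]
contact_force: [-0.8, -0.2, 0.8]
grip_width: 0.267
grasp_force: 98.4
```

Emit:
step_arm --dr '[[0, 0, 0], [0, 0, 0], [0, 0, 0]]' --translation '[[0, 0, 0.5], [0, 0, 0.7], [0, 0, 0.7]]' --fingers '[0, 0, 0]'

```text
clock: 29.95
tool_pos: [0.5106, 0.2676, 0.1195]
tcp_rot: [180.0, 0.0, -175.3]
contact_force: [-3.4, -1.1, 5.8]
grip_width: 0.273
grasp_force: 98.8
```

Guard contact came at TCP z = 0.1196, the same as at the start. So nothing slipped, and the press height puts the lid 3.9 mm over the collar, which is bedded. I'll release now.

Emit:
step_arm --dr '[[0, 0, 0], [0, 0, 0], [0, 0, 0], [0, 0, 0], [0, 0, 0]]' --translation '[[0, 0, -0.8], [0, 0, -0.8], [0, 0, -0.8], [0, 0, -0.8], [0, 0, -0.8]]' --fingers '[0.3, 0.4, 0.6, 0.8, 1]'

```text
clock: 30.37
tool_pos: [0.5105, 0.2676, 0.1193]
tcp_rot: [-180.0, -0.0, -175.3]
contact_force: [-0.7, -0.2, -0.1]
grip_width: 0.808
grasp_force: 0.0
```

Emit:
step_arm --dr '[[0, 0, 0], [0, 0, 0], [0, 0, 0], [0, 0, 0], [0, 0, 0]]' --translation '[[0, 0, 0], [0, 0, 0], [0, 0, -4], [0, 0, -12], [0, 0, -25]]' --fingers '[1, 1, 1, 1, 1]'

```text
clock: 30.78
tool_pos: [0.5098, 0.2673, 0.1441]
tcp_rot: [-180.0, -0.1, -175.3]
contact_force: [0.0, 0.6, -0.4]
grip_width: 0.997
grasp_force: 0.0
```

Emit:
step_arm --dr '[[0, 0, 0], [0, 0, 0], [0, 0, 0], [0, 0, 0], [0, 0, 0]]' --translation '[[0, 0, -20], [0, 0, -45], [0, 0, -75], [0, 0, -100], [0, 0, -100]]' --fingers '[1, 1, 1, 1, 1]'

```text
clock: 31.2
tool_pos: [0.5133, 0.2685, 0.2515]
tcp_rot: [179.9, 0.6, -175.3]
contact_force: [1.1, 0.8, -0.2]
grip_width: 0.997
grasp_force: 0.0
```

```bash
python3 - <<'E'
from h import *
go(.51,.26,.24,-175.3)
for n in("scene","top"):
    im=camera(n).astype(int);old=np.load("m.npz")[n].astype(int)
    for nm,c,r in(("lifter",[.512,.267,.14],14),("jar",[.679,.176,.04],14),("tinA",[.467,-.15,.02],16),("tinB",[.66,-.165,.02],16)):
        u,v=proj(n,[c])[0].astype(int);a=np.abs(im-old)[v-r:v+r,u-r:u+r].mean();print(n,nm,round(a,1))
E
```

```text
t 31.2 pos [0.5133 0.2685 0.2515] rot [ 179.86    0.63 -175.29] F [ 1.06  0.84 -0.2 ] M [ 0.006 -0.05   0.026] grip 0.997 0.0
 -> trans [ 4.1 -8.3 11.4] dist 14.7 dr [0.0024 0.0111 0.0001]
scene lifter 8.3
scene jar 2.8
scene tinA 2.4
scene tinB 2.4
top lifter 57.2
top jar 10.5
top tinA 14.6
top tinB 13.8
```

```bash
python3 -c "
from plant import *
print(finish_job())"
```

```text
the job is handed in; nothing more can be done
None
```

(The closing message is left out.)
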